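Refit the relay, then take the lockout padlock off the isolator

ROBOT

A 6-joint arm with a two-finger parallel gripper is mounted at the origin on a cart in front of the work surface, level with it; the furniture and walls round the work are solid. World frame = base frame: x ahead of the robot, y to its left, z up, the work surface at z = 0. Lengths are in mm, angles in rad, forces in N, time in s.
With the tool pointing down it reaches from about 350 to 975 mm from the base axis. Payload 7.1 kg.
Tool frame: the origin (TCP) lies at the very end of the fingers, on their centre line; the grasp point (between the pads) lies 19 mm behind it; y points along the fingers, x is the direction in which the jaws open and shut, and the axes are right-handed (so a half turn about y gives the same grasp; the last joint's range is limited). The gripper opens to 88 mm and grips with 3 to 60 N. Pads are 20 mm wide; open, the fingers measure 115 mm over their backs; the gripper's body (75 mm by 178 mm) begins 61 mm behind the grasp point.
Start: joints at [1.249, 0.423, 1.63, -0, 1.089, -0.019], TCP at [186.339, 596.559, 222.675] pointing down, gripper open.
Joint ranges: [-3, 3], [-0.9, 2.11], [0.09, 2.58], [-1.31, 4.45], [0.11, 2.69], [-2.54, 2.54]. Speed limits (rad/s): [2.39, 2.39, 3.01, 3.14, 3.14, 3.14].

INTERFACE

Orientations are given as a rotation vector (axis times angle).
In Python, from workcell import ctrl gives the robot as it stands. The module is installed in compiled form; this text tells all that it offers.
- The arm moves only by the tool carry_out, never from a script. Its arguments are lists of equal length, an entry for each row: "delta_pos": the shift along the tool's x, y, z in cm, a list of three; "rotation": the turn, a rotation vector about the tool's x, y, z in rad, a list of three. In form: {"delta_pos": [[dx, dy, dz], ...], "rotation": [[wx, wy, wz], ...]}. A call has 1 to 12 rows; each row is the pose to reach, as a shift and turn from the pose commanded when the call began, along the tool's axes at that moment; what a row does not reach only later rows make up. A row lasts 1/12 s, in which the tool goes at most 41.7 mm and 7.16 degrees, less where a joint would pass 70% of its speed; a pose out of reach is approached as far as the arm can. A call with a gripper value outside its range is refused whole. "hand" is the closure in counts, from 0 (fully open) to 255 (shut), set as the call begins (left out, the last holds). The fingers move at their own pace and stop on an object; the grip force is fixed at half the most. Time passes only in rows, so rows that repeat a pose let the fingers close. It gives the time, the measured TCP pose, the force and the opening at its end, in the units of the state.
- ctrl.get_obs(): the state, without advancing time (a new reading comes with each control period).
- ctrl.get_image(name): name is "scene" or "top"; returns the picture (480x640x3 uint8, red, green, blue); there is no depth.
- ctrl.camera_info(name): a dict with "fov_y" (degrees; the focal length in pixels is half the picture's height over the tangent of half this angle, whatever the lens; pixels are square), "cx", "cy" (the principal point, pixels), "k1" (the pictures are not rectified: a ray, as slopes to the right and down, at radius r is drawn at 1 + k1 r^2 times it, then the intrinsics apply), "R" (3x3) and "t" (3): a world point X has camera coordinates R X + t. Camera axes: x right, y down, z forward; pixel columns grow to the right and rows downward; lengths in mm; the calibration is good to about 2 mm. A picture is of the moment at which its call begins. camera_info takes no time and is no camera call.
- ctrl.close_job(): hands the job in, once; it reports no verdict.
The state is a dict: "t": time; "qpos": joint angles; "qvel": joint speeds; "joint_torque": joint torques, N m; "ee_pos": TCP position; "orientation": TCP orientation; "ft_force": force on the tool from outside, world axes, zero at the start; "moment": the same for the moment, N m; "width": finger opening in mm.
Only numpy, scipy, OpenCV 4.12 (cv2) and the standard library are available. Lean on these libraries where they do the work, as an engineer would, in place of code of your own. Each camera call takes 0.05 s, during which the arm holds its last target.

TASK

The isolator panel was locked off while its relay was out. First push the relay fully home, flush, into its socket; only then turn the padlock's dial to the click where its ridge points at the index mark, pull the lock's body up until the shackle is fully out, unhook the open lock from the lug and hold it up, upright with the dial on top, at least 12 cm above where it sat. Finish with the lock still in the gripper, and leave the hex key, the terminal strip and the screwdriver where they lie.

Things in the scene. Friction and masses are not known exactly. Their poses are not given: they have to be found in the camera images.
- relay_center (a point): Clear-cased plug-in relay (copper coil inside) standing on its plug. Case 32 x 28 x 44 mm (x, y, z); under it, centred, a black block plug 24 x 18 x 12 mm: 56 mm tall in all, 70 g. This point: on its axis, half-way up, 28 mm above the plug's underside; z up. It fits the socket either way round.
- socket_mouth (a point): Centre of the relay socket's mouth, in the top face (48 x 42 mm, 36 mm above the bench) of the black block with screw terminals. Well 26 x 20 mm (x, y), 14 mm deep, 1.5 mm chamfer. Relay home: case resting on the top face, its x along this x (either way), relay_center 16 mm above this point.
- lug_top (a point): Fixed level steel lug, 6 mm thick, 46 mm wide, top 72 mm above the bench, pointing to its own -x (robot side). Point: on the top, midway between an 11 mm square hole at x +13 mm and an 11 mm wide slot at x -13 mm, open to the lug's front edge (x -24 mm). Under it: free down to a base plate 8 mm thick. Nothing behind it rises over 5 mm above it. The socket is 113 mm to +y.
- lock_center (a point): Centre of the padlock's steel body, 52 x 34 x 42 mm (x, y, z), 0.4 kg in all, standing on the lug over lug_top, same axes (1.5 mm play), this point 21 mm above the lug; z up. Its U shackle points down: the short leg (x +13 mm) in the lug's hole, the long captive leg (x -13 mm) in the slot, the crown under the lug, lowest point 30 mm below the shut body, 60 mm when open.
- shackle_tip (a point): Tip of the shackle's short leg (8 mm round bar): 10 mm inside the shut lock body, 20 mm below its underside when fully open. To unhook the open lock, lower it until this tip is below the lug's underside (body about 7 mm above the lug), draw it 35 mm or more along the lug's -x, then raise it.
- dial (a joint): Ribbed round dial on the lock's top: 30 mm across, 16 mm tall, 21 to 37 mm above lock_center, on its vertical axis. Rad, growing anticlockwise from above; 0 = the raised ridge points to the lock's -x, at the index mark on the body. Clicks every 45 degrees (0.05 N m), holds at each; only the click at 0 (+-7 degrees) frees the shackle. Starts 45 to 180 degrees anticlockwise; turns endlessly.
- shackle (a joint): How far the shackle is drawn out of the lock; 0 shut, 0.030 m fully open (end stop). Stiff, about 2 N; stays out by itself. Raising the body draws it: after some 12 mm of lift the crown meets the lug's underside, at about 42 mm it is fully open.
- hex_key: Hexagon key, 28 x 75 x 6 mm, lying on the bench to the right; leave alone.
- terminal_strip: White terminal strip, 18 x 72 x 17 mm, to the right; leave alone.
- driver_red: Screwdriver with a brown wooden handle, 26 x 190 x 27 mm, to the right; leave alone.
Mind the look-alikes: they are no part of the job. Leave any pink look-alike of the part that bears lock_center alone.

How it is judged (in metres and radians):
On the way, in this order (a step that is already met when the one before it is completed fails the run):
1. the relay is fully home in its socket (z of relay_center in the frame of socket_mouth below 0.0178 m and horizontal distance between relay_center and socket_mouth below 0.003 m and angle between the z axis of relay_center and the z axis of socket_mouth, either way round below 0.06 rad), for 0.3 s.
2. the padlock's shackle is drawn fully out, the relay still home (all of step 1 and value of joint shackle above 0.026 m), for 0.2 s.
At the end, for the whole second after the job is handed in: The relay is home (case within 2 mm of the socket top, 3 mm sideways, 3 degrees); the gripper holds the open padlock (shackle out 24 mm or more) still, upright within 23 degrees, clear of the panel, lock_center 200 mm or more above the bench (all of step 1 and value of joint shackle above 0.024 m and height (world z) of lock_center above 0.2 m and angle between lock_center's own z axis and vertical below 0.4 rad and contact force between lock and the fingers above 1 N and contact force between lock and panel below 0.1 N and linear speed of lock below 0.05 m/s); the arm keeps its last pose, push and grip.
It fails at once if the hex key is shoved more than 30 mm (distance of hex_key from where it was at the start of the episode above 0.03 m).
It fails at once if the terminal strip is shoved more than 30 mm (distance of terminal_strip from where it was at the start of the episode above 0.03 m).
It fails at once if the screwdriver is shoved more than 30 mm (distance of driver_red from where it was at the start of the episode above 0.03 m).
It also fails if it takes over 72 s, if anything falls off the work surface, if the arm or the gripper's body presses on something with over 40 N, if the wrist force passes 120 N, or if a joint passes its speed limit or range.

## Working session

There is one attempt and no reset: what is moved stays moved. The work goes in short steps, Python scripts to look and compute and a tool call to move; the robot and the scene stay as the last step left them, time stands still between calls to the robot, and variables do not carry over. Pictures are saved under pics/ and viewed, and the job is handed in when it is done.

Besides the shell and the picture viewer there is one more tool, called after "Request:" as name(argument=value, ...) on one line, values as JSON. carry_out: Moves the arm, as the interface text tells. Its arguments: {"type":"object","properties":{"delta_pos":{"type":"array","items":{"type":"array","items":{"type":"number"}}},"rotation":{"type":"array","items":{"type":"array","items":{"type":"number"}}},"hand":{"type":"number"}},"required":["delta_pos","rotation"]}

```bash
ls; mkdir -p pics; python3 - <<'E'
from workcell import ctrl
import cv2
o=ctrl.get_obs()
for k,v in o.items(): print(k,v)
for n in("scene","top"):
    i=ctrl.camera_info(n); print(n,i)
    cv2.imwrite(f"pics/{n}0.png",ctrl.get_image(n)[:,:,::-1])
E
```

```text
pics
t 0.0
qpos [ 1.24898891e+00  4.23845656e-01  1.63069832e+00 -1.00748956e-05
  1.08861048e+00 -1.90125598e-02]
qvel [ 1.93527838e-03 -2.07776156e-03  2.00002738e-03 -1.29793799e-04
 -4.20361742e-05  3.58465934e-04]
joint_torque [-1.31036966e-03 -5.44628584e+01 -2.73661476e+01  6.45355205e-02
  2.24915746e-02 -1.21996568e-04]
ee_pos [186.17396507 596.03198965 221.89543298]
orientation [-1.33829343 -0.98238975  0.98449899]
ft_force [ 0.16451884 -0.03313331 -0.60971439]
moment [ 0.01632954 -0.02305341  0.03377564]
width 88.05342998867562
scene {'fov_y': 57.568943419695856, 'cx': 321.77707721341665, 'cy': 235.41877968682, 'k1': 0.03339307989687125, 'R': array([[ 0.88159359, -0.47198454,  0.00482981],
       [-0.21473065, -0.41015368, -0.88637729],
       [ 0.42033735,  0.78038743, -0.46293841]]), 't': array([-551.84162202,  182.57830857,  874.42815868])}
top {'fov_y': 47.42931054286195, 'cx': 325.1435516259978, 'cy': 239.09090473664375, 'k1': 0.002544602698700998, 'R': array([[-0.02243497, -0.99972027,  0.00748713],
       [-0.98832878,  0.0210494 , -0.15087461],
       [ 0.1506748 , -0.01078461, -0.98852456]]), 't': array([ -26.19851144,  597.87469573, 1272.10209358])}
```

View pics/scene0.png

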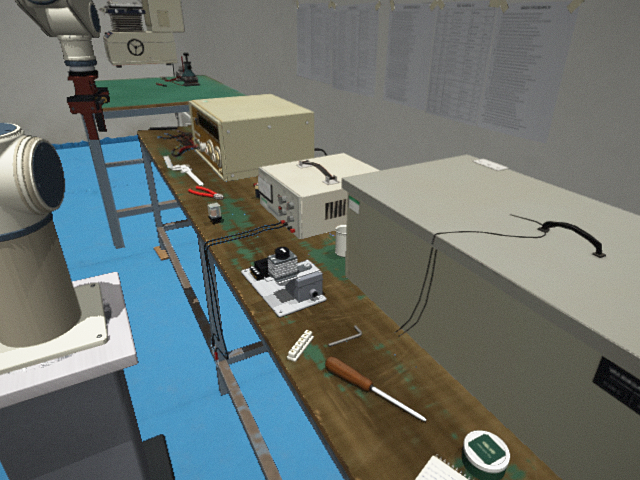

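View pics/top0.png

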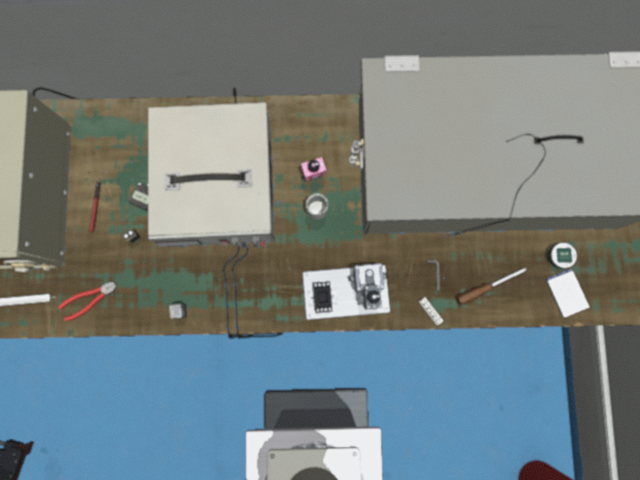

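```bash
cat > h.py <<'E'
import numpy as np, cv2
from scipy.spatial.transform import Rotation as Rn
from workcell import ctrl
def K(n):
    i=ctrl.camera_info(n); f=240/np.tan(np.radians(i["fov_y"]/2)); return i,f
def ray(n,u,v):
    i,f=K(n); x,y=(u-i["cx"])/f,(v-i["cy"])/f
    rd=np.hypot(x,y); r=rd
    for _ in range(20): r=rd/(1+i["k1"]*r*r)
    s=r/rd if rd>0 else 1
    d=i["R"].T@np.array([x*s,y*s,1]); return -i["R"].T@i["t"], d/np.linalg.norm(d)
def onz(n,u,v,z):
    c,d=ray(n,u,v); return c+d*(z-c[2])/d[2]
def proj(n,X):
    i,f=K(n); p=i["R"]@np.asarray(X,float)+i["t"]; x,y=p[0]/p[2],p[1]/p[2]; k=1+i["k1"]*(x*x+y*y)
    return np.array([x*k*f+i["cx"],y*k*f+i["cy"]])
def tri(a,b):
    (c1,d1),(c2,d2)=ray("scene",*a),ray("top",*b)
    A=np.stack([d1,-d2],1); s=np.linalg.lstsq(A,c2-c1,rcond=None)[0]
    p,q=c1+s[0]*d1,c2+s[1]*d2; return (p+q)/2,np.linalg.norm(p-q)
def crop(n,x0,y0,w,h,k,out):
    im=ctrl.get_image(n)[:,:,::-1] if n in("scene","top") else cv2.imread(n)
    cv2.imwrite(out,cv2.resize(im[y0:y0+h,x0:x0+w],None,fx=k,fy=k,interpolation=cv2.INTER_CUBIC))
E
python3 - <<'E'
from h import *
import cv2
a=cv2.imread("pics/top0.png");b=cv2.imread("pics/scene0.png")
def c(im,x,y,w,h,k): return cv2.resize(im[y:y+h,x:x+w],None,fx=k,fy=k,interpolation=cv2.INTER_CUBIC)
cv2.imwrite("pics/c1.png",c(a,295,255,100,75,8))
cv2.imwrite("pics/c2.png",c(b,235,235,100,75,8))
cv2.imwrite("pics/c3.png",np.hstack([c(a,150,290,50,40,8),c(b,190,190,50,40,8)]))
cv2.imwrite("pics/c4.png",c(a,290,145,50,50,6))
cv2.imwrite("pics/c5.png",np.hstack([c(a,110,180,60,65,6),c(b,140,130,70,65,6)]))
E
```

```text
(no output)
```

View pics/c1.png

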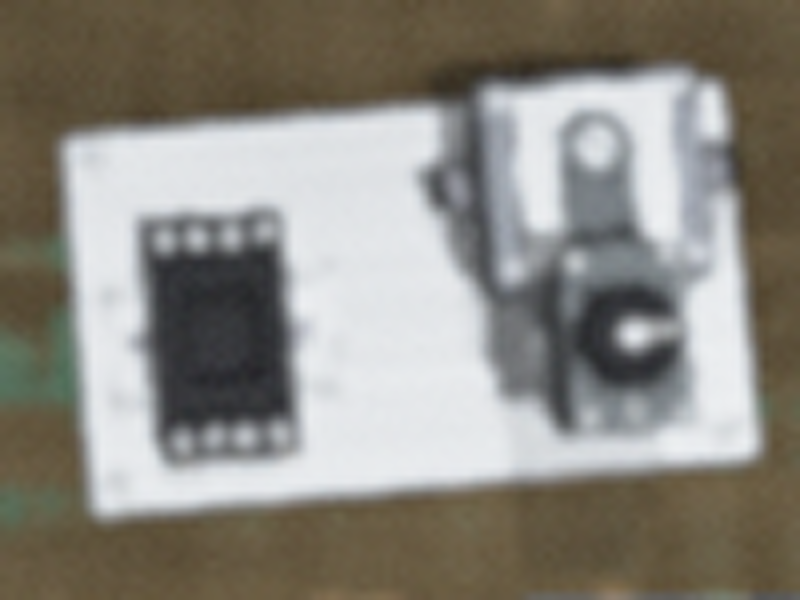

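View pics/c2.png

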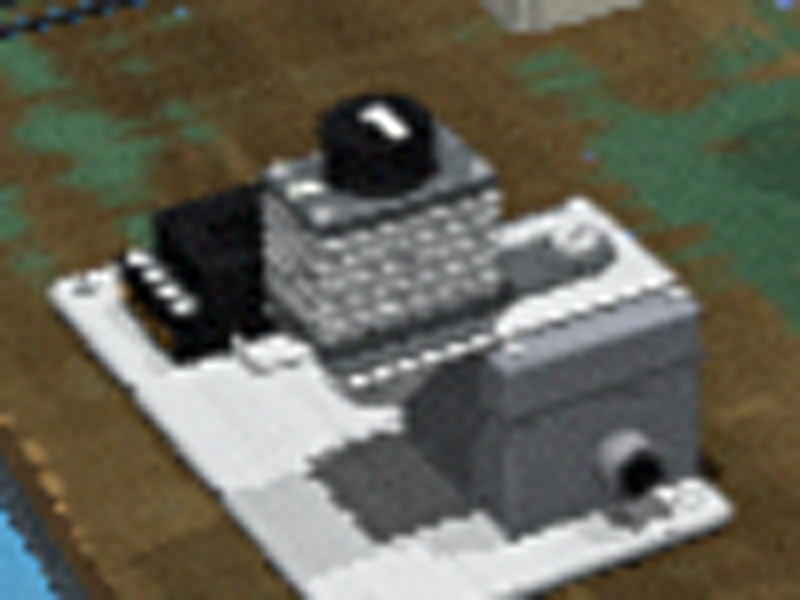

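View pics/c3.png

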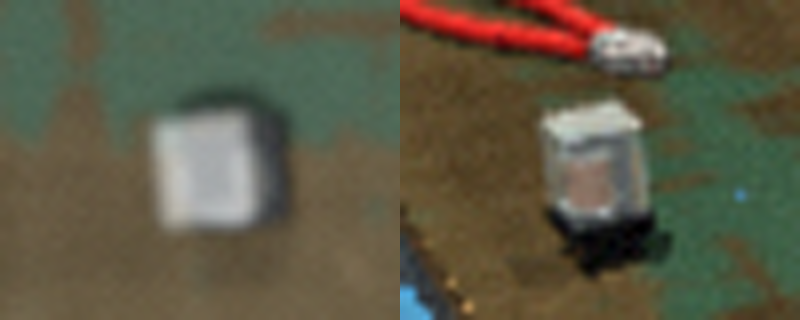

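View pics/c5.png

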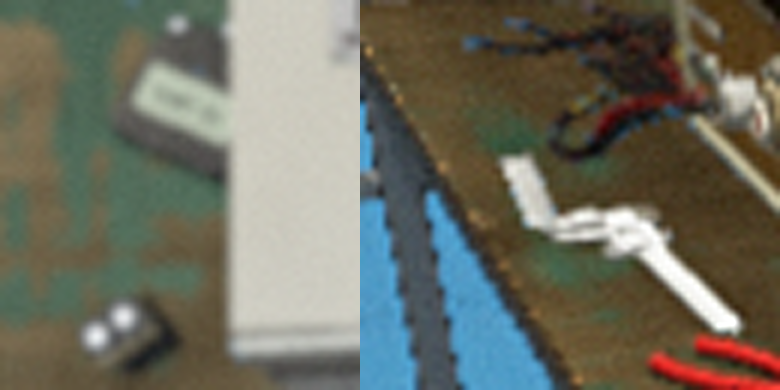

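```bash
python3 - <<'E'
from h import *
im=cv2.imread("pics/top0.png")
g=cv2.cvtColor(im,cv2.COLOR_BGR2GRAY)
# base plate: bright
m=np.zeros_like(g); m[262:325,298:395]=(g[262:325,298:395]>150)
c=max(cv2.findContours(m,0,2)[0],key=cv2.contourArea); r=cv2.minAreaRect(c); print("plate",r)
B=cv2.boxPoints(r); P=[onz("top",*p,8)[:2] for p in B]; print(np.round(P,1))
# socket dark within
m=np.zeros_like(g); m[275:318,308:336]=(g[275:318,308:336]<110)
# include bright screws by convex hull
c=max(cv2.findContours(m,0,2)[0],key=cv2.contourArea); h=cv2.convexHull(c); r=cv2.minAreaRect(h);print("sock",r)
P=np.array([onz("top",*p,36)[:2] for p in cv2.boxPoints(r)]);print(np.round(P,1),P.mean(0),np.linalg.norm(np.diff(P,axis=0),axis=1))
# relay
m=np.zeros_like(g); m[295:325,165:192]=(g[295:325,165:192]>130)
c=max(cv2.findContours(m,0,2)[0],key=cv2.contourArea);r=cv2.minAreaRect(c);print("relay",r)
P=np.array([onz("top",*p,56)[:2] for p in cv2.boxPoints(r)]);print(np.round(P,1),P.mean(0),np.linalg.norm(np.diff(P,axis=0),axis=1))
# dial
m=np.zeros_like(g); m[288:308,364:383]=(g[288:308,364:383]<70)
c=max(cv2.findContours(m,0,2)[0],key=cv2.contourArea);print("dial",cv2.minEnclosingCircle(c), onz("top",*cv2.minEnclosingCircle(c)[0],128))
b=cv2.imread("pics/scene0.png")
cv2.imwrite("pics/d1.png",cv2.resize(im[280:315,355:390],None,fx=16,fy=16,interpolation=cv2.INTER_NEAREST))
cv2.imwrite("pics/d2.png",cv2.resize(im[290:325,160:195],None,fx=16,fy=16,interpolation=cv2.INTER_NEAREST))
cv2.imwrite("pics/d3.png",cv2.resize(b[190:230,195:235],None,fx=14,fy=14,interpolation=cv2.INTER_NEAREST))
E
```

```text
plate ((345.65985107421875, 291.2582092285156), (48.979835510253906, 84.01716613769531), 84.80557250976562)
[[ 525.6   19.9]
 [ 539.9 -186.6]
 [ 420.5 -192.8]
 [ 406.7   11.1]]
sock ((321.9034729003906, 296.3414306640625), (24.08319091796875, 16.526050567626953), 85.2363510131836)
[[487.8  -7. ]
 [490.3 -46.5]
 [433.  -49.9]
 [430.7 -10.6]] [460.44426058 -28.51907271] [39.63518155 57.34361846 39.3747255 ]
relay ((175.0, 310.5), (12.0, 13.0), 0.0)
[[419.3 329.6]
 [449.5 330.2]
 [448.9 302.2]
 [418.7 301.6]] [434.07535318 315.89651056] [30.1922323  28.06222146 30.19390018]
dial ((372.4090881347656, 296.5), 6.428666591644287) [ 453.19191404 -140.58439547  128.        ]
```

View pics/d1.png

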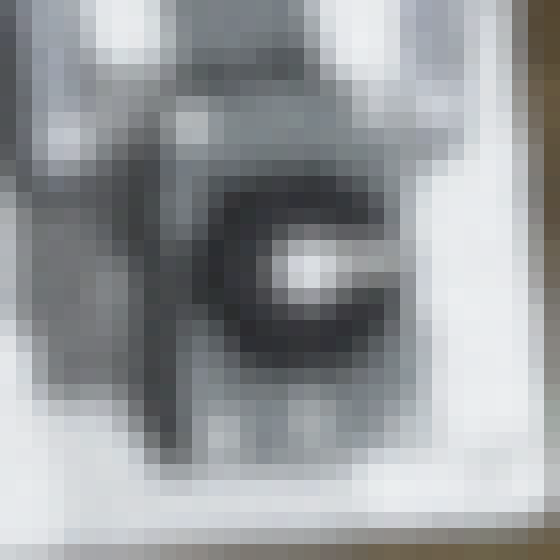

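View pics/d2.png

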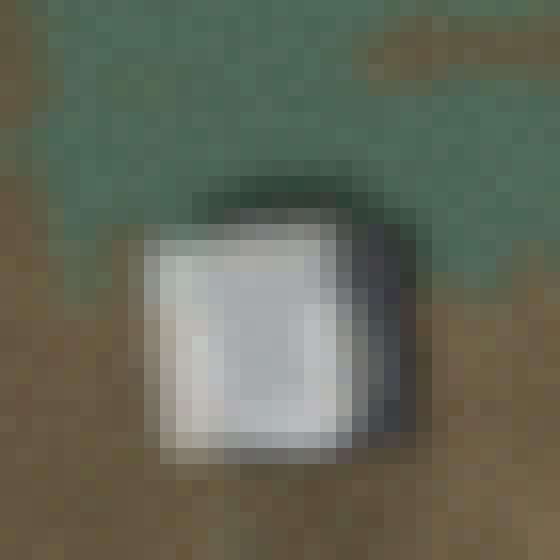

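View pics/d3.png

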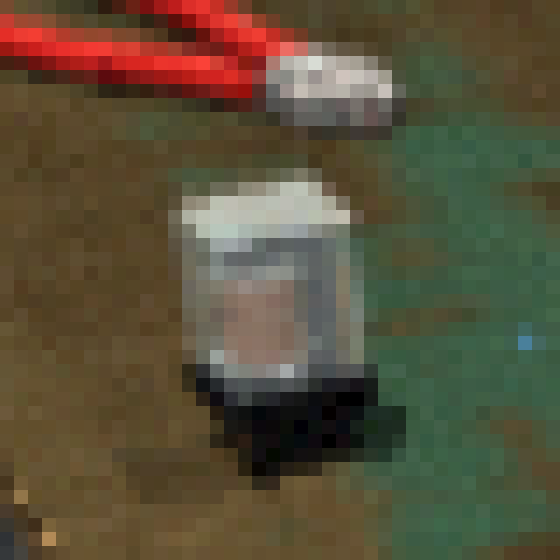

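View pics/c4.png

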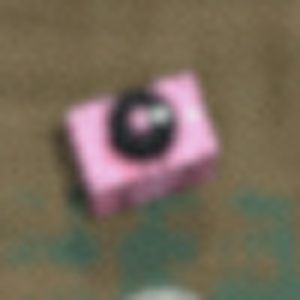

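```bash
python3 - <<'E'
from h import *
im=cv2.imread("pics/top0.png").astype(float); g=im.mean(2)
def edge(n0,n1,axis,rng,half=4,th=None):
    # line from p0 to p1; subpixel crossings along axis
    pts=[]
    for s in np.linspace(0,1,30):
        p=np.array(n0)+(np.array(n1)-n0)*s
        k=np.arange(-half,half+.01,.1)
        xs=p[0]+(k if axis==0 else 0*k); ys=p[1]+(k if axis==1 else 0*k)
        v=cv2.remap(g.astype(np.float32),xs.astype(np.float32)[None],ys.astype(np.float32)[None],1)[0]
        d=np.abs(np.gradient(cv2.GaussianBlur(v[None],(0,0),5)[0])); j=np.sum(k*d**2)/np.sum(d**2)
        pts.append((xs[0]+half+j if axis==0 else p[0], ys[0]+half+j if axis==1 else p[1]))
    return np.array(pts,np.float32)
def rep(name,pts,z):
    W=np.array([onz("top",*p,z)[:2] for p in pts],np.float32)
    vx,vy,x,y=cv2.fitLine(W,cv2.DIST_HUBER,0,.01,.01).ravel()
    print(name,"mid",np.round([x,y],1),"dir deg",round(float(np.degrees(np.arctan2(vy,vx))),2)); return W
c=lambda x,y:(295+x/8-.5,255+y/8-.5)
rep("plate front",edge(c(110,513),c(500,478),1,0,3),8)
rep("plate left",edge(c(64,160),c(93,500),0,0,3),8)
rep("sock left",edge(c(142,230),c(160,440),0,0,2),36)
rep("sock right",edge(c(282,230),c(297,440),0,0,2),36)
rep("sock back",edge(c(150,216),c(270,210),1,0,2),36)
rep("sock front",edge(c(170,462),c(290,450),1,0,2),36)
d=lambda x,y:(160+x/16-.5,290+y/16-.5)
rep("relay left",edge(d(147,260),d(162,440),0,0,2),56)
rep("relay back",edge(d(170,240),d(320,225),1,0,1.6),56)
rep("relay front",edge(d(170,462),d(330,462),1,0,2),56)
e=lambda x,y:(355+x/16-.5,280+y/16-.5)
print("dial",onz("top",*e(300,268),130),tri((235+378/8-.5,235+122/8-.5),e(300,268)))
print("lock front left", onz("top",*e(180,478),114),"front right",onz("top",*e(415,460),114),"back left",onz("top",*e(165,100),114))
# plug in scene: corners
print("relay scene top ctr",tri((195+265/14-.5,190+212/14-.5),d(255,340)))
o=ctrl.get_obs(); print(Rn.from_rotvec(o["orientation"]).as_matrix().round(3))
print("cross proj relay top", proj("scene",[434,317,56]))
E
```

```text
plate front mid [412.5 -67.1] dir deg -86.23
plate left mid [452.4  14. ] dir deg 3.76
sock left mid [454.3  -7.8] dir deg 4.25
sock right mid [463.3 -49.4] dir deg 3.41
sock back mid [496.9 -26.4] dir deg -88.14
sock front mid [423.  -32.3] dir deg -86.54
relay left mid [430.1 329. ] dir deg 6.44
relay back mid [449.4 314.4] dir deg -84.67
relay front mid [417.1 313.3] dir deg -89.59
dial [ 453.61375159 -142.28297819  130.        ] (array([ 454.67057745, -142.779797  ,  128.64778605]), np.float64(2.1162824088282552))
lock front left [ 425.42848971 -125.9548442   114.        ] front right [ 427.19853378 -158.9914582   114.        ] back left [ 478.33174844 -125.62060876  114.        ]
relay scene top ctr (array([434.4702598 , 314.49985576,  56.35813272]), np.float64(2.138344698773135))
[[ 0.298 -0.    -0.955]
 [ 0.955 -0.001  0.298]
 [-0.001 -1.     0.   ]]
cross proj relay top [212.66504325 204.50141108]
```

```bash
python3 - <<'E'
from h import *
im=cv2.imread("pics/top0.png").astype(float)
c=im[275:320,305:341]; c=np.clip((c-30)*3.5,0,255).astype(np.uint8)
a=cv2.resize(c,None,fx=12,fy=12,interpolation=cv2.INTER_CUBIC)
b=cv2.imread("pics/scene0.png").astype(float)[250:285,245:285]
b=np.clip(b*4,0,255).astype(np.uint8); b=cv2.resize(b,None,fx=9,fy=15.43,interpolation=cv2.INTER_CUBIC)
cv2.imwrite("pics/e1.png",np.hstack([a,b[:540]]))
E
```

```text
(no output)
```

View pics/e1.png

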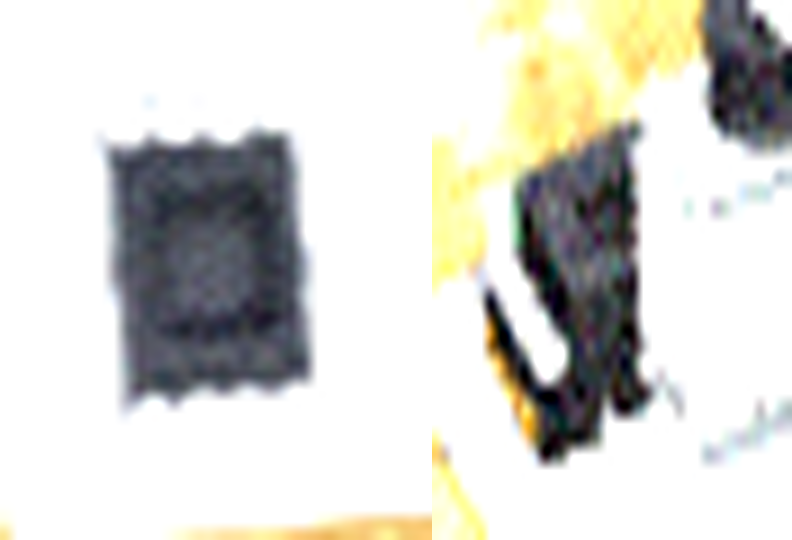

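```bash
cat >> h.py <<'E'
def plan(x,y,z,yaw):
    o=ctrl.get_obs(); R0=Rn.from_rotvec(o["orientation"]); a=np.radians(yaw); c,s=np.cos(a),np.sin(a)
    R1=Rn.from_matrix(np.array([[c,0,-s],[s,0,c],[0,-1,0]]))
    d=R0.inv().apply(np.array([x,y,z])-o["ee_pos"])/10; w=(R0.inv()*R1).as_rotvec()
    print("delta",d.round(2),"rot",w.round(3))
def st():
    o=ctrl.get_obs(); M=Rn.from_rotvec(o["orientation"]).as_matrix()
    print("t",round(o["t"],2),"pos",o["ee_pos"].round(1),"yaw",round(float(np.degrees(np.arctan2(M[1,0],M[0,0]))),1),"ydown",M[:,1].round(3),"F",o["ft_force"].round(1),"M",o["moment"].round(2),"w",round(o["width"],1),"q",o["qpos"].round(2))
E
python3 -c "
from h import *
st();plan(433.5,315,120,94)"
```

```text
t 0.1 pos [186.2 596.1 222. ] yaw 72.7 ydown [-0.    -0.001 -1.   ] F [ 0.3 -0.8 -0.3] M [ 0.02  0.05 -0.01] w 87.9 q [ 1.25  0.42  1.63 -0.    1.09 -0.02]
delta [-19.44  10.22 -31.99] rot [-0.    -0.373 -0.001]
```

Request:
carry_out(delta_pos=[[-19.44, 10.22, -31.99], [-19.44, 10.22, -31.99], [-19.44, 10.22, -31.99], [-19.44, 10.22, -31.99], [-19.44, 10.22, -31.99], [-19.44, 10.22, -31.99], [-19.44, 10.22, -31.99], [-19.44, 10.22, -31.99], [-19.44, 10.22, -31.99], [-19.44, 10.22, -31.99], [-19.44, 10.22, -31.99], [-19.44, 10.22, -31.99]], rotation=[[0, -0.373, 0], [0, -0.373, 0], [0, -0.373, 0], [0, -0.373, 0], [0, -0.373, 0], [0, -0.373, 0], [0, -0.373, 0], [0, -0.373, 0], [0, -0.373, 0], [0, -0.373, 0], [0, -0.373, 0], [0, -0.373, 0]], hand=0)

```text
t: 1.1
ee_pos: [433.8, 314.9, 120.1]
orientation: [-1.176, -1.258, 1.26]
ft_force: [-0.4, -0.0, 0.4]
width: 87.9
```

```bash
python3 -c "
from h import *
st();plan(433.5,315,22,94)
crop('scene',160,150,100,75,8,'pics/f1.png')
crop('top',130,260,100,75,8,'pics/f2.png')"
```

```text
t 1.1 pos [433.8 314.9 120.1] yaw 93.9 ydown [-0.001 -0.    -1.   ] F [-0.4 -0.   0.4] M [ 0.05  0.   -0.01] w 87.9 q [ 0.61  0.44  1.9   0.    0.81 -1.03]
delta [0.02 9.81 0.02] rot [-0.001 -0.002 -0.   ]
```

View pics/f1.png

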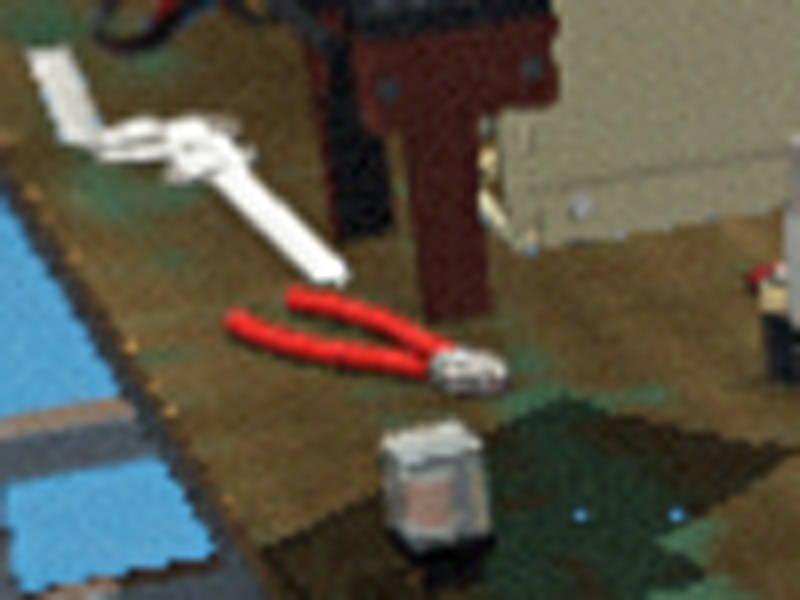

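View pics/f2.png

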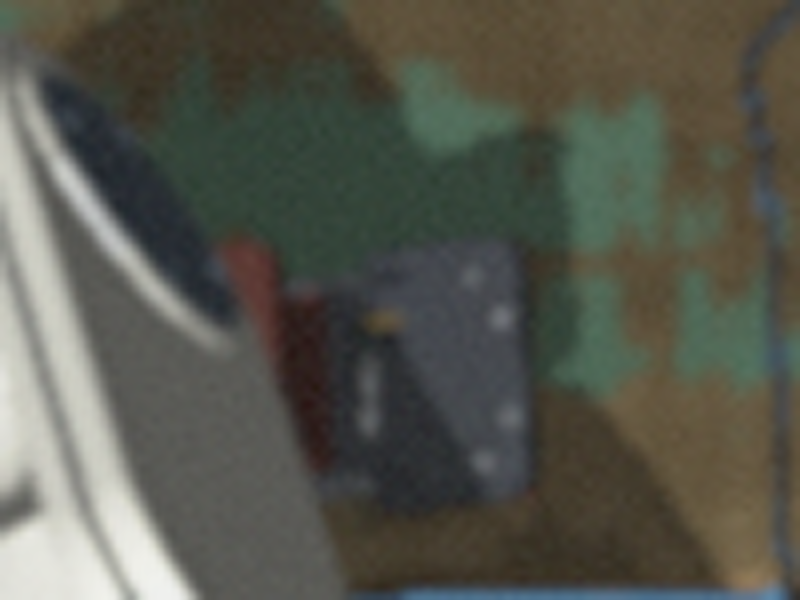

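```bash
python3 -c "
from h import *
print(proj('scene',[433.8,314.9,120]),proj('scene',[433.8,314.9-50,120]),proj('scene',[433.8,314.9+50,120]))"
```

```text
[210.27389989 184.10435896] [215.25920254 189.89557248] [205.5864276  178.66054359]
```

Request:
carry_out(delta_pos=[[0.02, 3, 0.02], [0.02, 6, 0.02], [0.02, 8, 0.02], [0.02, 9, 0.02], [0.02, 9.8, 0.02], [0.02, 9.8, 0.02], [0.02, 9.8, 0.02]], rotation=[[0, 0, 0], [0, 0, 0], [0, 0, 0], [0, 0, 0], [0, 0, 0], [0, 0, 0], [0, 0, 0]])

```text
t: 1.78
ee_pos: [433.6, 316.5, 23.0]
orientation: [-1.175, -1.262, 1.261]
ft_force: [-0.5, 0.4, 0.3]
width: 87.7
```

```bash
python3 -c "
from h import *
st()
crop('scene',160,150,100,75,8,'pics/f3.png')"
```

```text
t 1.78 pos [433.6 316.5  23. ] yaw 94.1 ydown [ 0.001  0.    -1.   ] F [-0.5  0.4  0.3] M [ 0.02 -0.01 -0.  ] w 87.7 q [ 0.61  0.61  1.92  0.    0.61 -1.03]
```

View pics/f3.png

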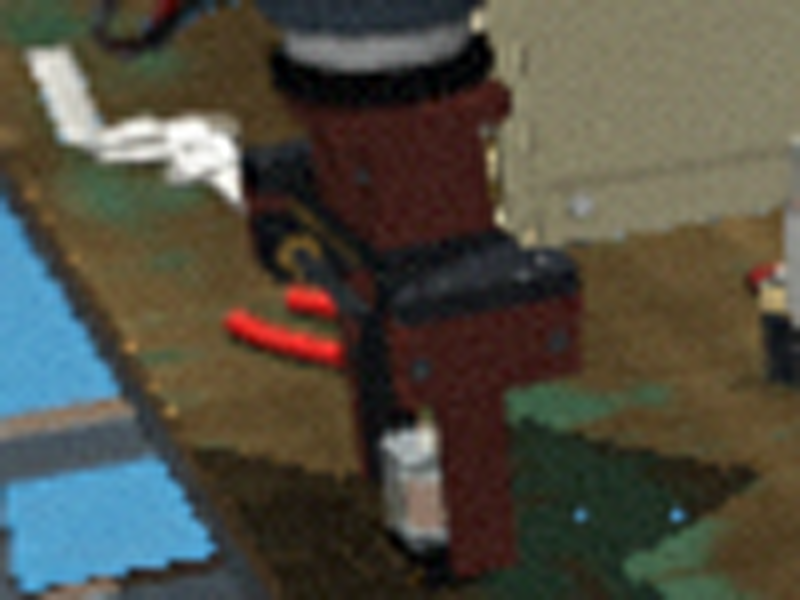

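Request:
carry_out(delta_pos=[[0, 0, 0], [0, 0, 0], [0, 0, 0], [0, 0, 0], [0, 0, 0], [0, 0, 0], [0, 0, 0], [0, 0, 0], [0, 0, 0], [0, 0, 0], [0, 0, 0], [0, 0, 0]], rotation=[[0, 0, 0], [0, 0, 0], [0, 0, 0], [0, 0, 0], [0, 0, 0], [0, 0, 0], [0, 0, 0], [0, 0, 0], [0, 0, 0], [0, 0, 0], [0, 0, 0], [0, 0, 0]], hand=200)

```text
t: 2.83
ee_pos: [433.5, 315.8, 22.4]
orientation: [-1.175, -1.261, 1.261]
ft_force: [0.8, 0.5, -0.6]
width: 28.0
```

```bash
python3 -c "
from h import *
st()"
```

```text
t 2.83 pos [433.5 315.8  22.4] yaw 94.0 ydown [-0.  0. -1.] F [ 0.8  0.5 -0.6] M [0.08 0.01 0.01] w 28.0 q [ 0.61  0.61  1.92  0.    0.61 -1.03]
```

Request:
carry_out(delta_pos=[[0, 0, 0], [0, 0, 0], [0, 0, 0], [0, 0, 0], [0, 0, 0], [0, 0, 0], [0, -1, 0], [0, -3, 0], [0, -5, 0], [0, -5, 0]], rotation=[[0, 0, 0], [0, 0, 0], [0, 0, 0], [0, 0, 0], [0, 0, 0], [0, 0, 0], [0, 0, 0], [0, 0, 0], [0, 0, 0], [0, 0, 0]], hand=0)

```text
t: 3.67
ee_pos: [435.3, 317.1, 76.1]
orientation: [-1.176, -1.265, 1.256]
ft_force: [1.0, 1.1, 0.1]
width: 86.9
```

```bash
python3 -c "
from h import *
st();plan(433.5,315.8,73,4)"
```

```text
t 3.67 pos [435.3 317.1  76.1] yaw 94.0 ydown [ 0.004  0.003 -1.   ] F [1.  1.1 0.1] M [0.05 0.04 0.02] w 86.9 q [ 0.61  0.51  1.91 -0.    0.71 -1.03]
delta [-0.12  0.31  0.19] rot [1.000e-03 1.571e+00 6.000e-03]
```

Request:
carry_out(delta_pos=[[0, 0, 0], [0, 0, 0], [0, 0, 0], [0, 0, 0], [0, 0, 0], [0, 0, 0], [0, 0, 0], [0, 0, 0], [0, 0, 0], [0, 0, 0], [0, 0, 0], [0, 0, 0]], rotation=[[0, 1.571, 0], [0, 1.571, 0], [0, 1.571, 0], [0, 1.571, 0], [0, 1.571, 0], [0, 1.571, 0], [0, 1.571, 0], [0, 1.571, 0], [0, 1.571, 0], [0, 1.571, 0], [0, 1.571, 0], [0, 1.571, 0]])

```text
t: 4.67
ee_pos: [433.4, 315.7, 72.4]
orientation: [-1.568, -0.106, 0.106]
ft_force: [-0.4, -0.6, 0.5]
width: 87.9
```

```bash
python3 -c "
from h import *
st();plan(433.5,315.8,22,4)"
```

```text
t 4.67 pos [433.4 315.7  72.4] yaw 7.7 ydown [-0. -0. -1.] F [-0.4 -0.6  0.5] M [-0.03  0.09 -0.05] w 87.9 q [0.61 0.52 1.91 0.   0.71 0.47]
delta [0.02 5.04 0.01] rot [ 0.     0.065 -0.   ]
```

Request:
carry_out(delta_pos=[[0, 0, 0], [0, 0, 0], [0, 2.5, 0], [0, 4, 0], [0, 5.04, 0], [0, 5.04, 0], [0, 5.04, 0], [0, 5.04, 0], [0, 5.04, 0]], rotation=[[0, 0.065, 0], [0, 0.065, 0], [0, 0.065, 0], [0, 0.065, 0], [0, 0.065, 0], [0, 0.065, 0], [0, 0.065, 0], [0, 0.065, 0], [0, 0.065, 0]])

```text
t: 5.42
ee_pos: [434.0, 316.2, 22.9]
orientation: [-1.569, -0.061, 0.059]
ft_force: [-0.8, -0.3, -0.1]
width: 87.3
```

Request:
carry_out(delta_pos=[[0, 0, 0], [0, 0, 0], [0, 0, 0], [0, 0, 0], [0, 0, 0], [0, 0, 0], [0, 0, 0], [0, 0, 0], [0, 0, 0], [0, 0, 0], [0, 0, 0], [0, 0, 0]], rotation=[[0, 0, 0], [0, 0, 0], [0, 0, 0], [0, 0, 0], [0, 0, 0], [0, 0, 0], [0, 0, 0], [0, 0, 0], [0, 0, 0], [0, 0, 0], [0, 0, 0], [0, 0, 0]], hand=200)

```text
t: 6.42
ee_pos: [433.6, 315.8, 22.1]
orientation: [-1.57, -0.06, 0.06]
ft_force: [-0.4, -0.6, 0.1]
width: 32.3
```

```bash
python3 -c "
from h import *
st();plan(433.5,315.8,150,3.76)"
```

```text
t 6.42 pos [433.6 315.8  22.1] yaw 4.4 ydown [ 0.  0. -1.] F [-0.4 -0.6  0.1] M [-0.02  0.03  0.01] w 32.3 q [ 0.61  0.61  1.92 -0.    0.61  0.53]
delta [-1.000e-02 -1.279e+01 -0.000e+00] rot [-0.    0.01  0.  ]
```

Request:
carry_out(delta_pos=[[0, -1, 0], [0, -4, 0], [0, -8, 0], [0, -8, 0], [0, -8, 0], [0, -8, 0]], rotation=[[0, 0.01, 0], [0, 0.01, 0], [0, 0.01, 0], [0, 0.01, 0], [0, 0.01, 0], [0, 0.01, 0]])

```text
t: 6.92
ee_pos: [433.3, 315.6, 102.4]
orientation: [-1.57, -0.052, 0.051]
ft_force: [-0.3, 0.1, -0.6]
width: 31.6
```

```bash
python3 -c "
from h import *
st();plan(460.5,-29,90,3.76)"
```

```text
t 6.92 pos [433.3 315.6 102.4] yaw 3.8 ydown [ 0.  0. -1.] F [-0.3  0.1 -0.6] M [-0.08  0.09 -0.02] w 31.6 q [ 0.61  0.47  1.9  -0.    0.77  0.54]
delta [  0.45   1.23 -34.57] rot [-0.  0.  0.]
```

Request:
carry_out(delta_pos=[[0.45, 1.2, -34.57], [0.45, 1.2, -34.57], [0.45, 1.2, -34.57], [0.45, 1.2, -34.57], [0.45, 1.2, -34.57], [0.45, 1.2, -34.57], [0.45, 1.2, -34.57], [0.45, 1.2, -34.57], [0.45, 1.2, -34.57], [0.45, 1.2, -34.57], [0.45, 1.2, -34.57], [0.45, 1.2, -34.57]], rotation=[[0, 0, 0], [0, 0, 0], [0, 0, 0], [0, 0, 0], [0, 0, 0], [0, 0, 0], [0, 0, 0], [0, 0, 0], [0, 0, 0], [0, 0, 0], [0, 0, 0], [0, 0, 0]])

```text
t: 7.92
ee_pos: [459.9, -28.2, 89.3]
orientation: [-1.57, -0.05, 0.053]
ft_force: [-0.1, 0.3, 0.1]
width: 31.9
```

```bash
python3 -c "
from h import *
st();plan(460.5,-29,62,3.76)
crop('scene',215,210,100,75,8,'pics/g1.png')
crop('top',270,250,100,75,8,'pics/g2.png')"
```

```text
t 7.92 pos [459.9 -28.2  89.3] yaw 3.8 ydown [-0.002  0.    -1.   ] F [-0.1  0.3  0.1] M [-0.06  0.05 -0.03] w 31.9 q [-0.09  0.41  2.07  0.    0.66 -0.15]
delta [ 0.06  2.73 -0.09] rot [-0.     0.    -0.002]
```

View pics/g1.png

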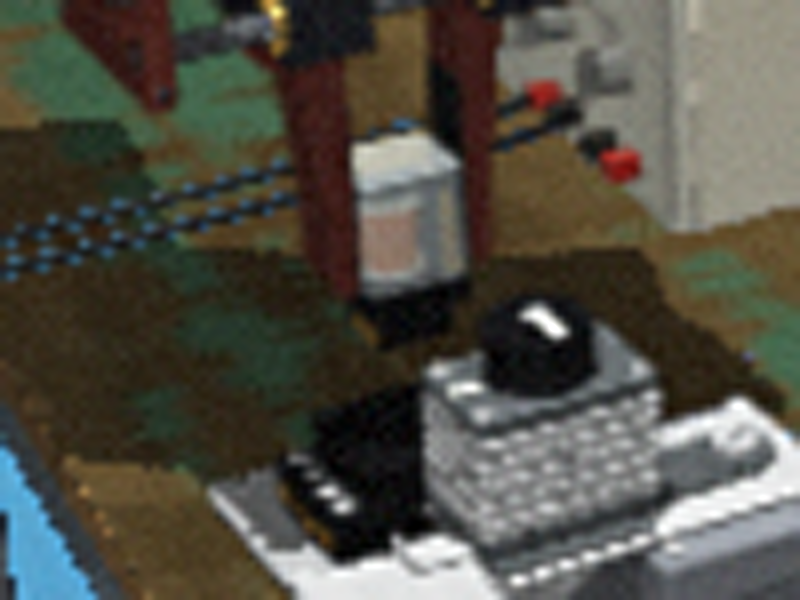

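View pics/g2.png

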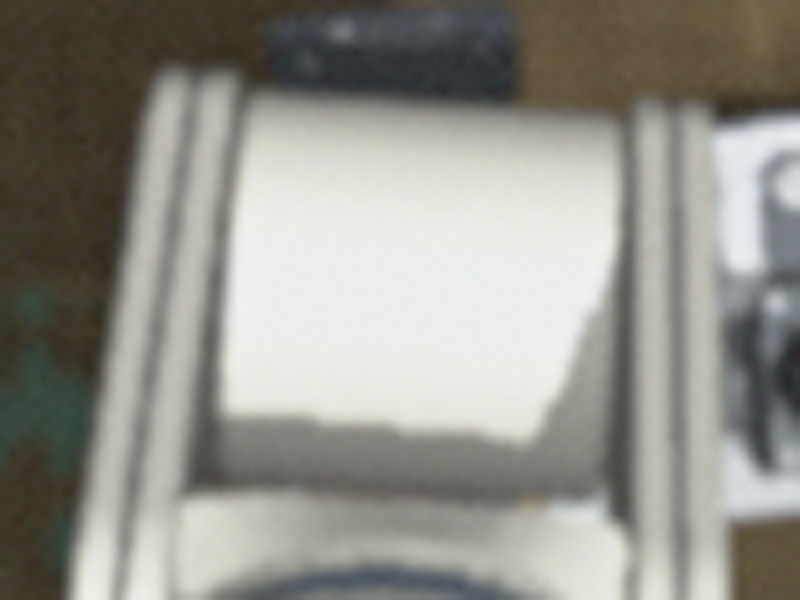

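```bash
python3 -c "
from h import *
cc=lambda p:((p-[215,210]+.5)*8).round(0)
th=np.radians(3.76);X=np.array([np.cos(th),np.sin(th)]);Y=np.array([-X[1],X[0]])
print('relaytop',cc(proj('scene',[459.9,-28.2,123.3])))
for c,z,hx,hy in(((459.9,-28.2),123.3,16,14),((459.9,-28.2),79.3,16,14),((459.9,-28.2),67.3,12,9),((460.5,-29),36,24,21)):
  print(z,[list(cc(proj('scene',list(np.array(c)+a*hx*X+b*hy*Y)+[z]))) for a,b in((-1,1),(-1,-1),(1,-1),(1,1))])
im=cv2.imread('pics/g1.png').astype(float);
cv2.imwrite('pics/g3.png',cv2.resize(np.clip(im*3,0,255).astype(np.uint8)[280:580,230:500],None,fx=2.2,fy=2))
"
```

```text
relaytop [390. 158.]
123.3 [[np.float64(317.0), np.float64(152.0)], [np.float64(359.0), np.float64(191.0)], [np.float64(463.0), np.float64(164.0)], [np.float64(419.0), np.float64(126.0)]]
79.3 [[np.float64(327.0), np.float64(288.0)], [np.float64(368.0), np.float64(329.0)], [np.float64(470.0), np.float64(300.0)], [np.float64(427.0), np.float64(261.0)]]
67.3 [[np.float64(350.0), np.float64(328.0)], [np.float64(376.0), np.float64(355.0)], [np.float64(452.0), np.float64(333.0)], [np.float64(425.0), np.float64(307.0)]]
36 [[np.float64(305.0), np.float64(414.0)], [np.float64(365.0), np.float64(479.0)], [np.float64(515.0), np.float64(433.0)], [np.float64(452.0), np.float64(372.0)]]
```

View pics/g3.png

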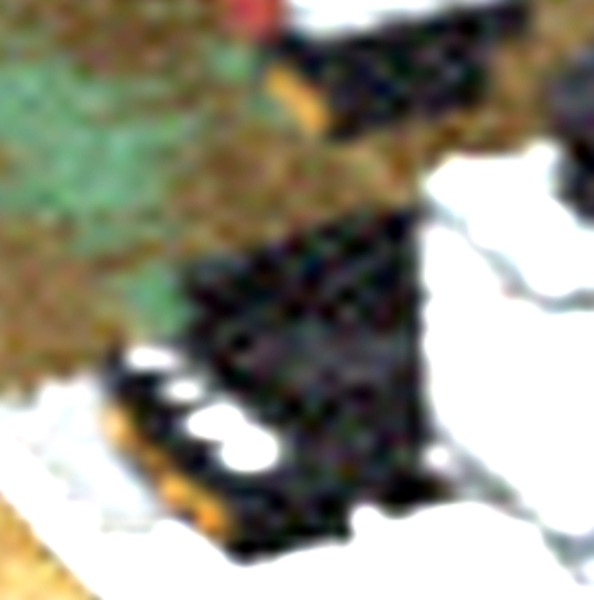

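Request:
carry_out(delta_pos=[[0.09, 1.5, -0.11], [0.09, 2.73, -0.11], [0.09, 2.73, -0.11], [0.09, 2.73, -0.11], [0.09, 2.73, -0.11], [0.09, 2.73, -0.11]], rotation=[[0, 0, 0], [0, 0, 0], [0, 0, 0], [0, 0, 0], [0, 0, 0], [0, 0, 0]])

```text
t: 8.52
ee_pos: [462.2, -29.5, 63.4]
orientation: [-1.57, -0.053, 0.052]
ft_force: [-0.5, 0.1, -0.4]
width: 31.8
```

```bash
python3 -c "
from h import *
st();plan(460.8,-29.3,55,3.76)"
```

```text
t 8.52 pos [462.2 -29.5  63.4] yaw 3.8 ydown [ 0.001 -0.    -1.   ] F [-0.5  0.1 -0.4] M [-0.08  0.11 -0.01] w 31.8 q [-0.09  0.46  2.08  0.    0.6  -0.16]
delta [-0.14  0.84  0.03] rot [0.    0.001 0.001]
```

Request:
carry_out(delta_pos=[[0, 0, 0], [0, 0, 0], [0, 0, 0], [0, 0, 0]], rotation=[[0, 0, 0], [0, 0, 0], [0, 0, 0], [0, 0, 0]])

```text
t: 8.85
ee_pos: [461.9, -29.9, 63.0]
orientation: [-1.57, -0.052, 0.051]
ft_force: [0.5, 0.6, 0.4]
width: 31.7
```

```bash
python3 -c "
from h import *
st();plan(460.8,-29.3,55,3.76)"
```

```text
t 8.85 pos [461.9 -29.9  63. ] yaw 3.8 ydown [ 0. -0. -1.] F [0.5 0.6 0.4] M [-0.08  0.07  0.03] w 31.7 q [-0.09  0.46  2.08 -0.    0.6  -0.16]
delta [-0.11  0.8   0.07] rot [0. 0. 0.]
```

Request:
carry_out(delta_pos=[[-0.11, 0.2, 0.05], [-0.11, 0.4, 0.05], [-0.11, 0.5, 0.05], [-0.11, 0.6, 0.05], [-0.11, 0.7, 0.05], [-0.11, 0.7, 0.05], [-0.11, 0.7, 0.05]], rotation=[[0, 0, 0], [0, 0, 0], [0, 0, 0], [0, 0, 0], [0, 0, 0], [0, 0, 0], [0, 0, 0]])

```text
t: 9.43
ee_pos: [460.6, -29.5, 55.7]
orientation: [-1.57, -0.052, 0.052]
ft_force: [0.1, 0.2, -0.8]
width: 32.1
```

```bash
python3 -c "
from h import *
st()"
```

```text
t 9.43 pos [460.6 -29.5  55.7] yaw 3.8 ydown [-0.  0. -1.] F [ 0.1  0.2 -0.8] M [-0.03  0.09 -0.03] w 32.1 q [-0.09  0.48  2.08 -0.    0.58 -0.16]
```

Request:
carry_out(delta_pos=[[0, 0.1, 0], [0, 0.2, 0], [0, 0.3, 0], [0, 0.4, 0], [0, 0.4, 0], [0, 0.4, 0]], rotation=[[0, 0, 0], [0, 0, 0], [0, 0, 0], [0, 0, 0], [0, 0, 0], [0, 0, 0]])

```text
t: 9.93
ee_pos: [460.6, -29.4, 51.7]
orientation: [-1.57, -0.052, 0.052]
ft_force: [-0.3, 0.5, -1.1]
width: 31.4
```

```bash
python3 -c "
from h import *
st()"
```

```text
t 9.93 pos [460.6 -29.4  51.7] yaw 3.8 ydown [-0.  0. -1.] F [-0.3  0.5 -1.1] M [-0.04  0.06 -0.02] w 31.4 q [-0.09  0.49  2.08  0.    0.58 -0.16]
```

Request:
carry_out(delta_pos=[[0, 0.1, 0], [0, 0.2, 0], [0, 0.3, 0], [0, 0.4, 0], [0, 0.5, 0], [0, 0.55, 0], [0, 0.6, 0], [0, 0.6, 0], [0, 0.6, 0]], rotation=[[0, 0, 0], [0, 0, 0], [0, 0, 0], [0, 0, 0], [0, 0, 0], [0, 0, 0], [0, 0, 0], [0, 0, 0], [0, 0, 0]])

```text
t: 10.68
ee_pos: [460.6, -29.5, 46.0]
orientation: [-1.57, -0.052, 0.052]
ft_force: [-0.7, -0.2, 4.4]
width: 31.9
```

```bash
python3 -c "
from h import *
st()
crop('scene',215,210,100,75,8,'pics/g4.png')"
```

```text
t 10.68 pos [460.6 -29.5  46. ] yaw 3.8 ydown [-0.  0. -1.] F [-0.7 -0.2  4.4] M [-0.03  0.42 -0.06] w 31.9 q [-0.09  0.5   2.08 -0.    0.56 -0.16]
```

View pics/g4.png

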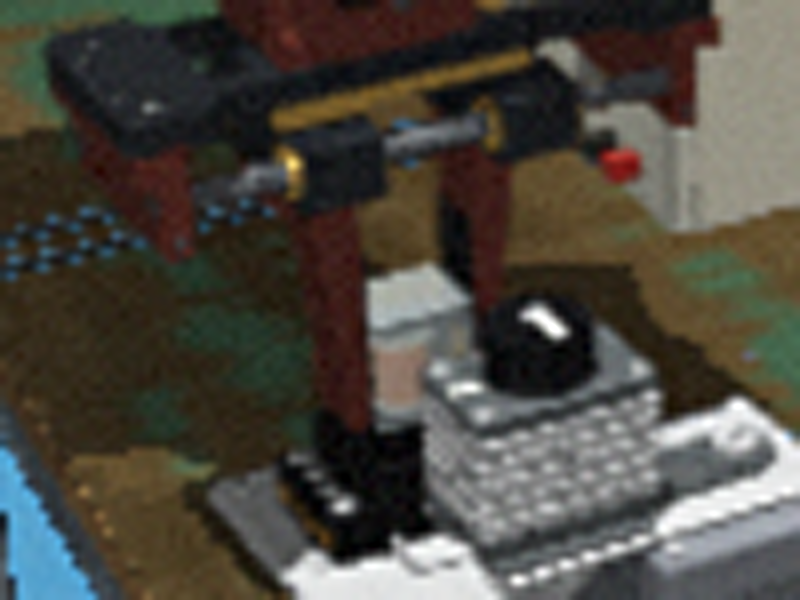

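Request:
carry_out(delta_pos=[[0, 0.05, 0], [0, 0.1, 0], [0, 0.15, 0], [0, 0.15, 0], [0, 0.15, 0]], rotation=[[0, 0, 0], [0, 0, 0], [0, 0, 0], [0, 0, 0], [0, 0, 0]])

```text
t: 11.15
ee_pos: [460.6, -29.5, 45.9]
orientation: [-1.57, -0.052, 0.052]
ft_force: [-6.8, 0.4, 28.6]
width: 31.5
```

```bash
python3 -c "
from h import *
st()"
```

```text
t 11.15 pos [460.6 -29.5  45.9] yaw 3.8 ydown [ 0. -0. -1.] F [-6.8  0.4 28.6] M [ 0.05  1.43 -0.02] w 31.5 q [-0.09  0.5   2.08 -0.    0.56 -0.16]
```

Request:
carry_out(delta_pos=[[0, -0.12, 0], [0, -0.12, 0], [0, -0.12, 0], [0, -0.12, 0], [0, -0.12, 0], [0, -0.12, 0], [0, -0.12, 0], [0, -2, 0], [0, -5, 0], [0, -9, 0], [0, -12, 0], [0, -12, 0]], rotation=[[0, 0, 0], [0, 0, 0], [0, 0, 0], [0, 0, 0], [0, 0, 0], [0, 0, 0], [0, 0, 0], [0, 0, 0], [0, 0, 0], [0, 0, 0], [0, 0, 0], [0, 0, 0]], hand=0)

```text
t: 12.15
ee_pos: [464.1, -29.7, 169.4]
orientation: [-1.571, -0.059, 0.045]
ft_force: [0.8, -0.4, -0.6]
width: 87.9
```

```bash
python3 -c "
from h import *
st();plan(453.8,-142.2,165,3.76)
crop('scene',215,210,100,75,8,'pics/g5.png')"
```

```text
t 12.15 pos [464.1 -29.7 169.4] yaw 3.8 ydown [ 0.009 -0.001 -1.   ] F [ 0.8 -0.4 -0.6] M [-0.06  0.   -0.04] w 87.9 q [-0.09  0.26  2.02  0.    0.85 -0.16]
delta [ -1.77   0.44 -11.15] rot [0.001 0.    0.009]
```

View pics/g5.png

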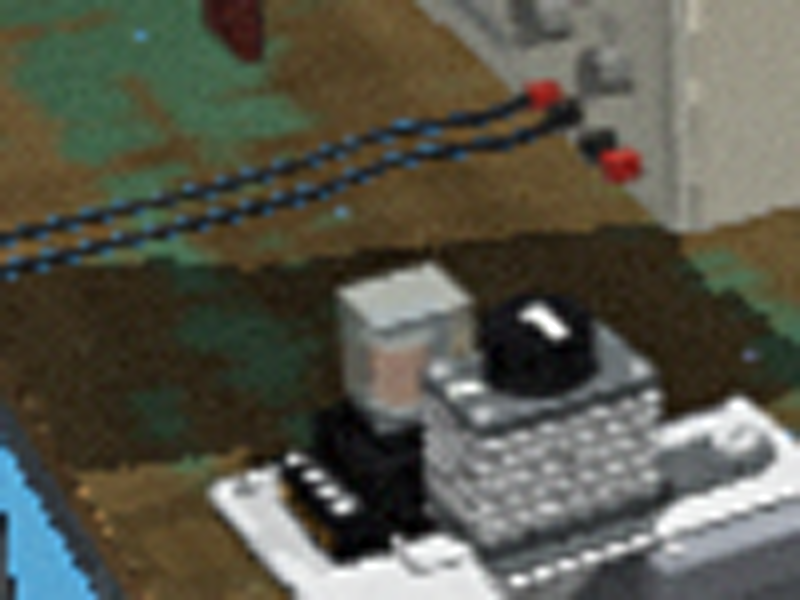

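Request:
carry_out(delta_pos=[[-1.47, 0, -4], [-1.47, 0, -8], [-1.47, 0, -11.2], [-1.47, 0, -11.2], [-1.47, 0, -11.2], [-1.47, 0, -11.2], [-1.47, 0, -11.2], [-1.47, 0, -11.2]], rotation=[[0, 0, 0], [0, 0, 0], [0, 0, 0], [0, 0, 0], [0, 0, 0], [0, 0, 0], [0, 0, 0], [0, 0, 0]])

```text
t: 12.87
ee_pos: [453.0, -141.0, 163.8]
orientation: [-1.57, -0.052, 0.054]
ft_force: [-0.2, 1.7, 0.2]
width: 88.0
```

```bash
python3 -c "
from h import *
st();plan(453.8,-143,117,3.76)"
```

```text
t 12.87 pos [ 453.  -141.   163.8] yaw 3.9 ydown [-0.001  0.    -1.   ] F [-0.2  1.7  0.2] M [-0.08  0.04  0.03] w 88.0 q [-0.33  0.29  2.    0.    0.85 -0.39]
delta [ 0.07  4.68 -0.2 ] rot [-0.001  0.002 -0.001]
```

Request:
carry_out(delta_pos=[[0.07, 1.5, -0.15], [0.07, 3, -0.15], [0.07, 4.1, -0.15], [0.07, 4.1, -0.15], [0.07, 4.1, -0.15], [0.07, 4.1, -0.15], [0.07, 4.1, -0.15]], rotation=[[0, 0, 0], [0, 0, 0], [0, 0, 0], [0, 0, 0], [0, 0, 0], [0, 0, 0], [0, 0, 0]])

```text
t: 13.45
ee_pos: [454.7, -143.5, 124.0]
orientation: [-1.571, -0.053, 0.051]
ft_force: [0.8, -0.1, -0.2]
width: 87.7
```

```bash
python3 -c "
from h import *
st();plan(453.8,-143,117,3.76)
crop('scene',235,210,100,75,8,'pics/g6.png')"
```

```text
t 13.45 pos [ 454.7 -143.5  124. ] yaw 3.8 ydown [ 0.001 -0.    -1.   ] F [ 0.8 -0.1 -0.2] M [-0.02  0.1   0.02] w 87.7 q [-0.33  0.36  2.02 -0.    0.76 -0.4 ]
delta [-0.09  0.7   0.06] rot [0.001 0.001 0.001]
```

View pics/g6.png

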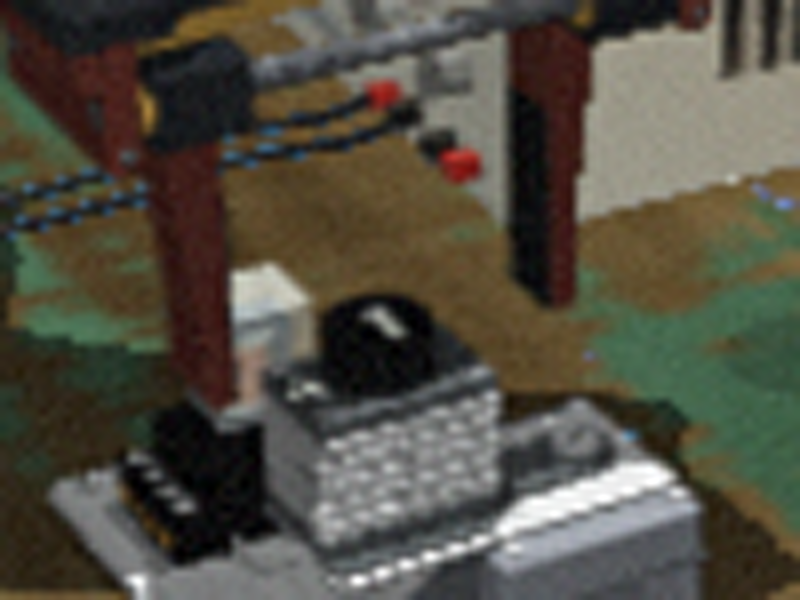

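Request:
carry_out(delta_pos=[[-0.09, 0.4, 0.05], [-0.09, 0.7, 0.05], [-0.09, 0.7, 0.05], [-0.09, 0.7, 0.05], [-0.09, 0.7, 0.05]], rotation=[[0, 0, 0], [0, 0, 0], [0, 0, 0], [0, 0, 0], [0, 0, 0]])

```text
t: 13.92
ee_pos: [453.2, -143.2, 116.2]
orientation: [-1.57, -0.052, 0.052]
ft_force: [-0.6, 0.7, 0.9]
width: 87.6
```

Request:
carry_out(delta_pos=[[0, 0, 0], [0, 0, 0], [0, 0, 0], [0, 0, 0], [0, 0, 0], [0, 0, 0], [0, 0, 0], [0, 0, 0], [0, 0, 0], [0, 0, 0], [0, 0, 0]], rotation=[[0, 0, 0], [0, 0, 0], [0, 0, 0], [0, 0, 0], [0, 0, 0], [0, 0, 0], [0, 0, 0], [0, 0, 0], [0, 0, 0], [0, 0, 0], [0, 0, 0]], hand=200)

```text
t: 14.83
ee_pos: [454.0, -143.3, 116.5]
orientation: [-1.571, -0.053, 0.051]
ft_force: [3.3, 0.1, -0.8]
width: 29.1
```

```bash
python3 -c "
from h import *
st()"
```

```text
t 14.83 pos [ 454.  -143.3  116.5] yaw 3.8 ydown [ 0.001 -0.    -1.   ] F [ 3.3  0.1 -0.8] M [ 0.05 -0.45  0.03] w 29.1 q [-0.33  0.37  2.03  0.    0.74 -0.4 ]
```

Request:
carry_out(delta_pos=[[0, 0, 0], [0, 0, 0], [0, 0, 0], [0, 0, 0], [0, 0, 0], [0, 0, 0], [0, 0, 0], [0, 0, 0], [0, 0, 0], [0, 0, 0], [0, 0, 0], [0, 0, 0]], rotation=[[0, 0.09, 0], [0, 0.18, 0], [0, 0.27, 0], [0, 0.36, 0], [0, 0.45, 0], [0, 0.54, 0], [0, 0.63, 0], [0, 0.72, 0], [0, 0.785, 0], [0, 0.785, 0], [0, 0.785, 0], [0, 0.785, 0]])

```text
t: 15.83
ee_pos: [453.2, -143.1, 116.3]
orientation: [-1.497, 0.561, -0.561]
ft_force: [0.8, 1.5, 2.0]
width: 29.2
```

```bash
python3 -c "
from h import *
st()"
```

```text
t 15.83 pos [ 453.2 -143.1  116.3] yaw -41.1 ydown [-0.  0. -1.] F [0.8 1.5 2. ] M [ 0.3   0.03 -0.03] w 29.2 q [-0.33  0.37  2.03  0.    0.74  0.39]
```

Request:
carry_out(delta_pos=[[0, 0, 0], [0, 0, 0], [0, 0, 0], [0, 0, 0], [0, 0, 0], [0, 0, 0], [0, 0, 0], [0, 0, 0], [0, 0, 0], [0, 0, 0], [0, 0, 0], [0, 0, 0]], rotation=[[0, 0.09, 0], [0, 0.18, 0], [0, 0.27, 0], [0, 0.36, 0], [0, 0.45, 0], [0, 0.54, 0], [0, 0.63, 0], [0, 0.72, 0], [0, 0.785, 0], [0, 0.785, 0], [0, 0.785, 0], [0, 0.785, 0]])

```text
t: 16.83
ee_pos: [453.3, -143.0, 116.3]
orientation: [-1.241, 1.158, -1.158]
ft_force: [1.8, 4.4, 1.5]
width: 29.0
```

Request:
carry_out(delta_pos=[[0, 0, 0], [0, 0, 0], [0, 0, 0], [0, 0, 0], [0, 0, 0], [0, 0, 0], [0, -1.5, 0], [0, -4, 0], [0, -4, 0], [0, -4, 0], [0, -4, 0]], rotation=[[0, 0, 0], [0, 0, 0], [0, 0, 0], [0, 0, 0], [0, 0, 0], [0, 0, 0], [0, 0, 0], [0, 0, 0], [0, 0, 0], [0, 0, 0], [0, 0, 0]], hand=0)

```text
t: 17.75
ee_pos: [452.9, -143.2, 155.9]
orientation: [-1.24, 1.16, -1.16]
ft_force: [0.5, -0.1, -0.2]
width: 87.3
```

```bash
python3 -c "
from h import *
st();plan(453.8,-143.1,157,-86.24)
crop('scene',235,210,100,75,8,'pics/g7.png')"
```

```text
t 17.75 pos [ 452.9 -143.2  155.9] yaw -86.2 ydown [-0. -0. -1.] F [ 0.5 -0.1 -0.2] M [-0.    0.11  0.03] w 87.3 q [-0.33  0.3   2.01 -0.    0.83  1.17]
delta [ 0.   -0.11  0.09] rot [0.    0.001 0.   ]
```

View pics/g7.png

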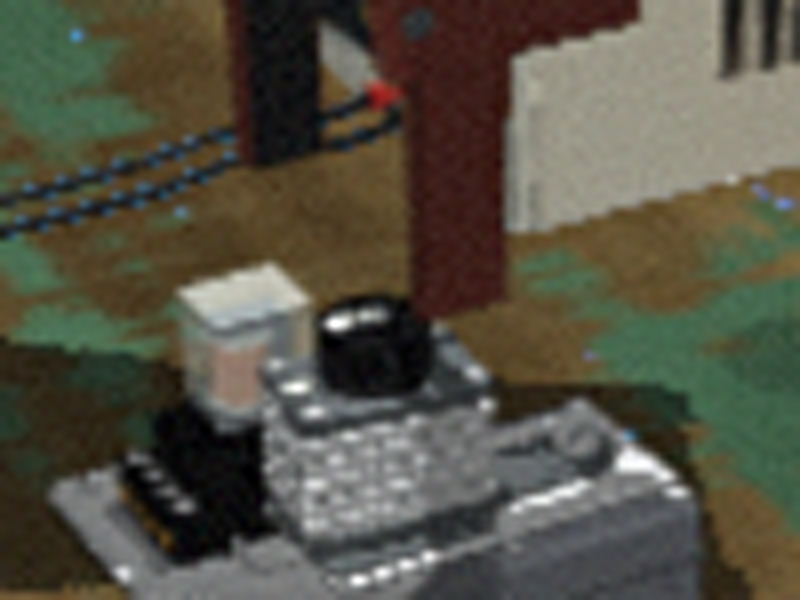

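Request:
carry_out(delta_pos=[[0, 2, 0.06], [0, 4, 0.06], [0, 6, 0.06], [0, 7.6, 0.06], [0, 7.6, 0.06], [0, 7.6, 0.06], [0, 7.6, 0.06]], rotation=[[0, 0, 0], [0, 0, 0], [0, 0, 0], [0, 0, 0], [0, 0, 0], [0, 0, 0], [0, 0, 0]])

```text
t: 18.38
ee_pos: [453.8, -143.2, 80.4]
orientation: [-1.24, 1.16, -1.16]
ft_force: [0.4, 0.3, 0.5]
width: 87.6
```

Request:
carry_out(delta_pos=[[0, 0, 0], [0, 0, 0], [0, 0, 0], [0, 0, 0], [0, 0, 0], [0, 0, 0], [0, 0, 0], [0, 0, 0], [0, 0, 0], [0, 0, 0], [0, 0, 0]], rotation=[[0, 0, 0], [0, 0, 0], [0, 0, 0], [0, 0, 0], [0, 0, 0], [0, 0, 0], [0, 0, 0], [0, 0, 0], [0, 0, 0], [0, 0, 0], [0, 0, 0]], hand=220)

```text
t: 19.3
ee_pos: [453.5, -142.9, 80.3]
orientation: [-1.24, 1.16, -1.159]
ft_force: [-2.8, 4.1, 4.2]
width: 49.8
```

```bash
python3 -c "
from h import *
st()
crop('scene',235,210,100,75,8,'pics/g8.png')"
```

```text
t 19.3 pos [ 453.5 -142.9   80.3] yaw -86.2 ydown [-0.001  0.    -1.   ] F [-2.8  4.1  4.2] M [0.65 0.49 0.03] w 49.8 q [-0.33  0.44  2.04  0.    0.66  1.17]
```

View pics/g8.png

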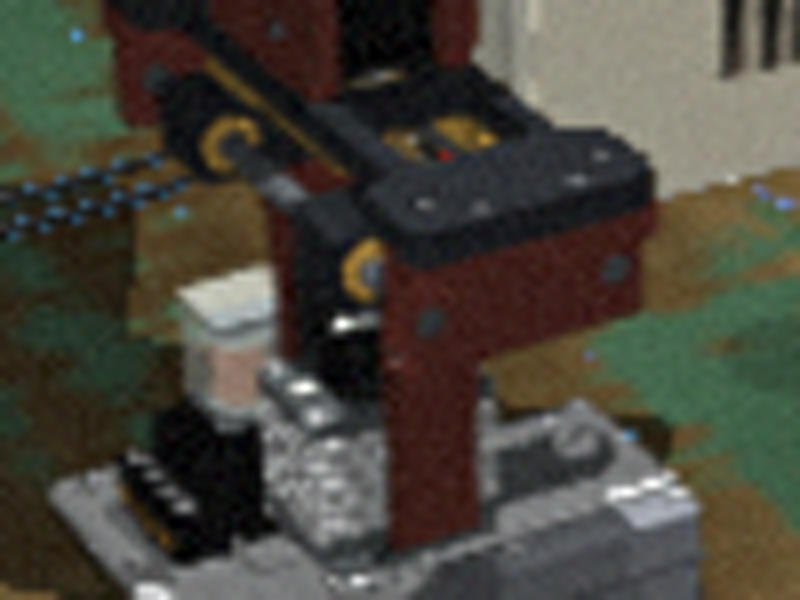

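Request:
carry_out(delta_pos=[[0, 0, 0], [0, 0, 0], [0, 0, 0], [0, 0, 0]], rotation=[[0, 0, 0], [0, 0, 0], [0, 0, 0], [0, 0, 0]])

```text
t: 19.68
ee_pos: [453.6, -143.0, 80.3]
orientation: [-1.24, 1.16, -1.159]
ft_force: [-2.4, 4.4, 5.2]
width: 49.9
```

```bash
python3 -c "
from h import *
st()
im=cv2.imread('pics/c1.png')
c1=lambda p:tuple(int(a) for a in ((p-[295,255]+.5)*8))
th=np.radians(3.76);X=np.array([np.cos(th),np.sin(th)]);Y=np.array([-X[1],X[0]])
C=np.array([453.8,-143.1])
for (x0,x1,hy,z,col) in((-26,26,17,114,(0,0,255)),(-24,24,23,72,(0,255,0)),(-10,10,25,80,(255,0,0))):
  pts=np.array([c1(proj('top',list(C+a*X+b*hy*Y)+[z])) for a,b in((x0,1),(x0,-1),(x1,-1),(x1,1))])
  cv2.polylines(im,[pts],True,col,1)
cv2.imwrite('pics/h1.png',im)
print(c1(proj('top',[453.8,-143.1,130])))"
```

```text
t 19.68 pos [ 453.6 -143.    80.3] yaw -86.2 ydown [-0.  0. -1.] F [-2.4  4.4  5.2] M [ 0.73  0.52 -0.02] w 49.9 q [-0.33  0.44  2.04  0.    0.66  1.17]
(632, 333)
```

View pics/h1.png

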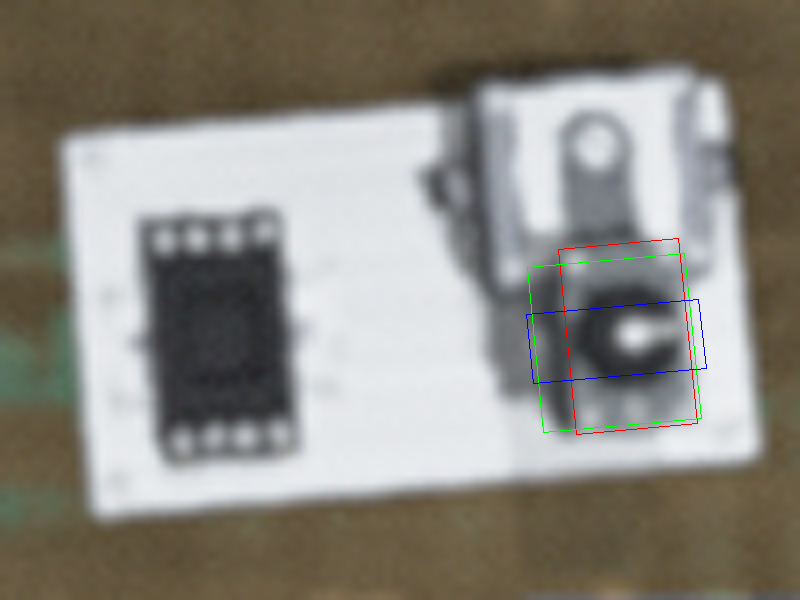

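```bash
python3 -c "
from h import *
im=ctrl.get_image('scene')[:,:,::-1][225:295,255:330].astype(float)
cv2.imwrite('pics/h2.png',cv2.resize(np.clip(im*1.8,0,255).astype(np.uint8),None,fx=10,fy=8.5,interpolation=cv2.INTER_CUBIC))
crop('top',315,240,100,75,8,'pics/h3.png')
th=np.radians(3.76);X=np.array([np.cos(th),np.sin(th)]);Y=np.array([-X[1],X[0]])
C=np.array([453.6,-143.0])
q=lambda p:((p-[255,225]+.5)*[10,8.5]).round(0).tolist()
for hy in(25,17):
  for x in(-10,10):
    print(hy,x,[q(proj('scene',list(C+x*X+s*hy*Y)+[z])) for s in(1,-1) for z in (80,114)])
"
```

```text
25 -10 [[176.0, 354.0], [168.0, 236.0], [284.0, 447.0], [278.0, 326.0]]
25 10 [[260.0, 332.0], [254.0, 215.0], [371.0, 424.0], [366.0, 303.0]]
17 -10 [[193.0, 369.0], [185.0, 250.0], [266.0, 432.0], [260.0, 311.0]]
17 10 [[277.0, 347.0], [271.0, 229.0], [352.0, 409.0], [348.0, 289.0]]
```

View pics/h2.png

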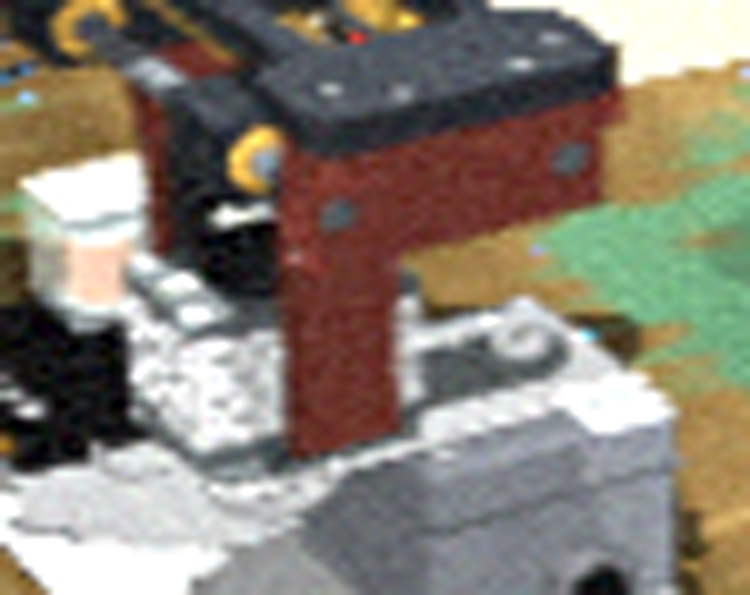

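View pics/h3.png

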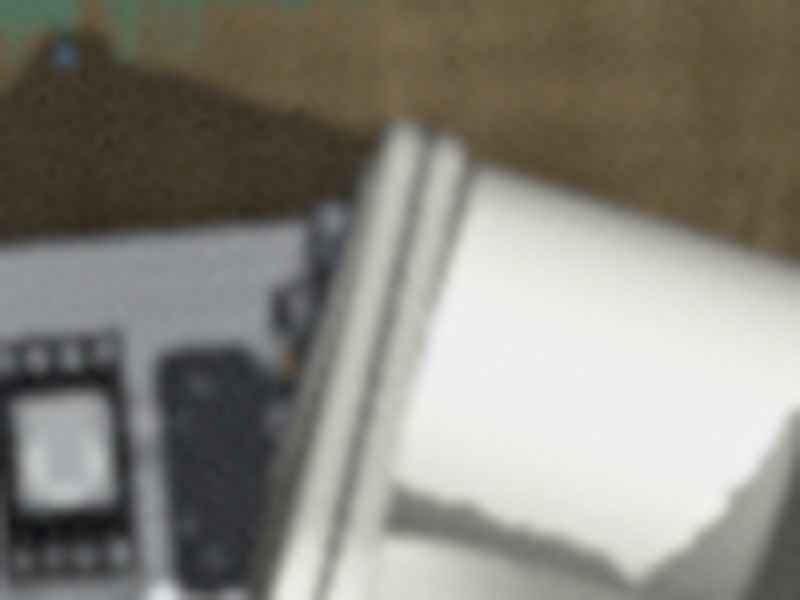

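Request:
carry_out(delta_pos=[[0, -0.2, 0], [0, -0.4, 0], [0, -0.6, 0], [0, -0.8, 0], [0, -0.8, 0], [0, -0.8, 0], [0, -0.8, 0]], rotation=[[0, 0, 0], [0, 0, 0], [0, 0, 0], [0, 0, 0], [0, 0, 0], [0, 0, 0], [0, 0, 0]])

```text
t: 20.37
ee_pos: [453.7, -143.2, 88.3]
orientation: [-1.24, 1.16, -1.16]
ft_force: [-0.4, 1.6, -2.4]
width: 49.9
```

```bash
python3 -c "
from h import *
st()
im=ctrl.get_image('scene')[:,:,::-1][225:295,255:330].astype(float)
cv2.imwrite('pics/h4.png',cv2.resize(np.clip(im*1.8,0,255).astype(np.uint8),None,fx=10,fy=8.5,interpolation=cv2.INTER_CUBIC))
"
```

```text
t 20.37 pos [ 453.7 -143.2   88.3] yaw -86.2 ydown [-0. -0. -1.] F [-0.4  1.6 -2.4] M [0.42 0.23 0.03] w 49.9 q [-0.33  0.43  2.04 -0.    0.68  1.17]
```

View pics/h4.png

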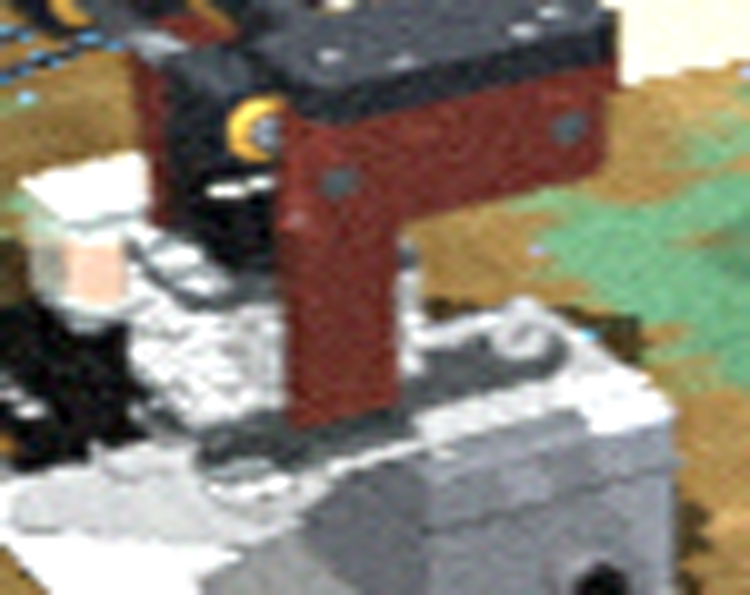

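Request:
carry_out(delta_pos=[[0, -0.3, 0], [0, -0.6, 0], [0, -0.9, 0], [0, -1.2, 0], [0, -1.5, 0], [0, -1.8, 0], [0, -2.0, 0], [0, -2.0, 0]], rotation=[[0, 0, 0], [0, 0, 0], [0, 0, 0], [0, 0, 0], [0, 0, 0], [0, 0, 0], [0, 0, 0], [0, 0, 0]])

```text
t: 21.08
ee_pos: [454.0, -143.2, 108.8]
orientation: [-1.24, 1.159, -1.16]
ft_force: [-0.0, 1.4, -2.0]
width: 50.0
```

```bash
python3 -c "
from h import *
st()
im=ctrl.get_image('scene')[:,:,::-1][215:295,250:330].astype(float)
cv2.imwrite('pics/h5.png',cv2.resize(np.clip(im*1.8,0,255).astype(np.uint8),None,fx=9,fy=7.5,interpolation=cv2.INTER_CUBIC))
"
```

```text
t 21.08 pos [ 454.  -143.2  108.8] yaw -86.2 ydown [ 0.001 -0.    -1.   ] F [-0.   1.4 -2. ] M [ 0.28  0.22 -0.01] w 50.0 q [-0.33  0.39  2.03 -0.    0.72  1.17]
```

View pics/h5.png

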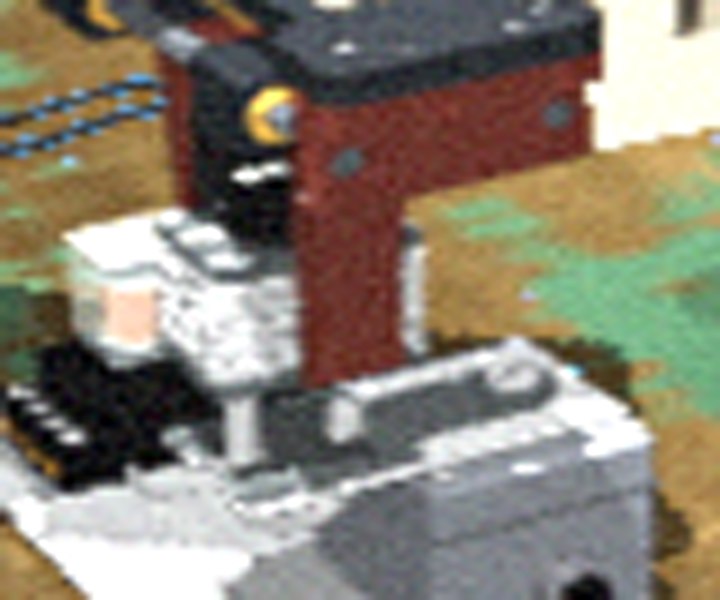

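Request:
carry_out(delta_pos=[[0, -0.3, 0], [0, -0.6, 0], [0, -0.9, 0], [0, -1.1, 0], [0, -1.3, 0], [0, -1.4, 0], [0, -1.4, 0], [0, -1.4, 0]], rotation=[[0, 0, 0], [0, 0, 0], [0, 0, 0], [0, 0, 0], [0, 0, 0], [0, 0, 0], [0, 0, 0], [0, 0, 0]])

```text
t: 21.8
ee_pos: [453.9, -143.2, 122.4]
orientation: [-1.24, 1.16, -1.16]
ft_force: [0.9, 0.5, -4.0]
width: 50.0
```

```bash
python3 -c "
from h import *
st()
im=ctrl.get_image('scene')[:,:,::-1][215:295,250:330].astype(float)
cv2.imwrite('pics/h6.png',cv2.resize(np.clip(im*1.8,0,255).astype(np.uint8),None,fx=9,fy=7.5,interpolation=cv2.INTER_CUBIC))
"
```

```text
t 21.8 pos [ 453.9 -143.2  122.4] yaw -86.2 ydown [ 0. -0. -1.] F [ 0.9  0.5 -4. ] M [ 0.15 -0.04  0.05] w 50.0 q [-0.33  0.36  2.02 -0.    0.75  1.17]
```

View pics/h6.png

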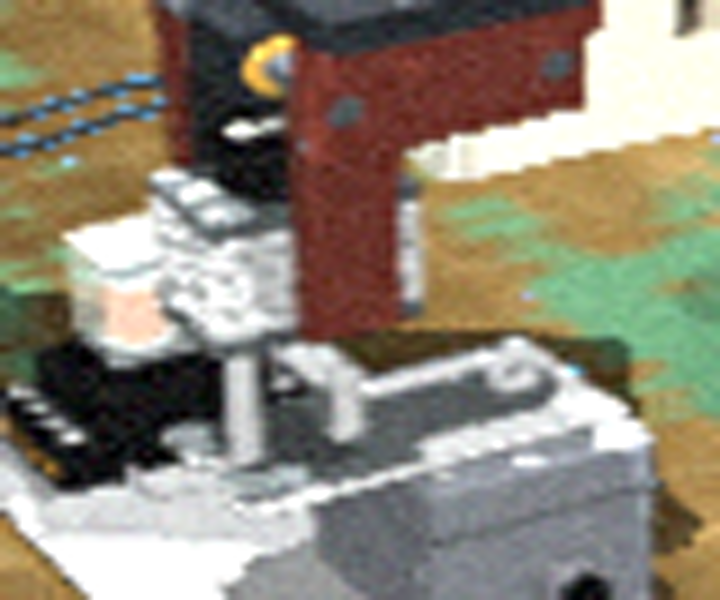

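Request:
carry_out(delta_pos=[[0, -0.1, 0], [0, -0.15, 0], [0, -0.15, 0], [0, -0.15, 0]], rotation=[[0, 0, 0], [0, 0, 0], [0, 0, 0], [0, 0, 0]])

```text
t: 22.18
ee_pos: [453.7, -143.1, 123.4]
orientation: [-1.24, 1.16, -1.16]
ft_force: [2.0, 0.7, -13.5]
width: 49.7
```

```bash
python3 -c "
from h import *
st()"
```

```text
t 22.18 pos [ 453.7 -143.1  123.4] yaw -86.2 ydown [-0.  0. -1.] F [  2.    0.7 -13.5] M [ 0.08 -0.48 -0.02] w 49.7 q [-0.33  0.36  2.02  0.    0.76  1.17]
```

Request:
carry_out(delta_pos=[[0, 0.5, 0], [0, 1.0, 0], [0, 1.5, 0], [0, 2.0, 0], [0, 2.5, 0], [0, 3.0, 0], [0, 3.4, 0], [0, 3.65, 0], [0, 3.65, 0], [0, 3.65, 0]], rotation=[[0, 0, 0], [0, 0, 0], [0, 0, 0], [0, 0, 0], [0, 0, 0], [0, 0, 0], [0, 0, 0], [0, 0, 0], [0, 0, 0], [0, 0, 0]])

```text
t: 23.02
ee_pos: [453.8, -143.2, 87.1]
orientation: [-1.24, 1.16, -1.16]
ft_force: [0.4, 0.6, -4.7]
width: 50.0
```

```bash
python3 -c "
from h import *
st()
im=ctrl.get_image('scene')[:,:,::-1][215:295,250:330].astype(float)
cv2.imwrite('pics/h7.png',cv2.resize(np.clip(im*1.8,0,255).astype(np.uint8),None,fx=9,fy=7.5,interpolation=cv2.INTER_CUBIC))
"
```

```text
t 23.02 pos [ 453.8 -143.2   87.1] yaw -86.2 ydown [-0.  0. -1.] F [ 0.4  0.6 -4.7] M [-0.01  0.15  0.01] w 50.0 q [-0.33  0.43  2.04 -0.    0.67  1.17]
```

View pics/h7.png

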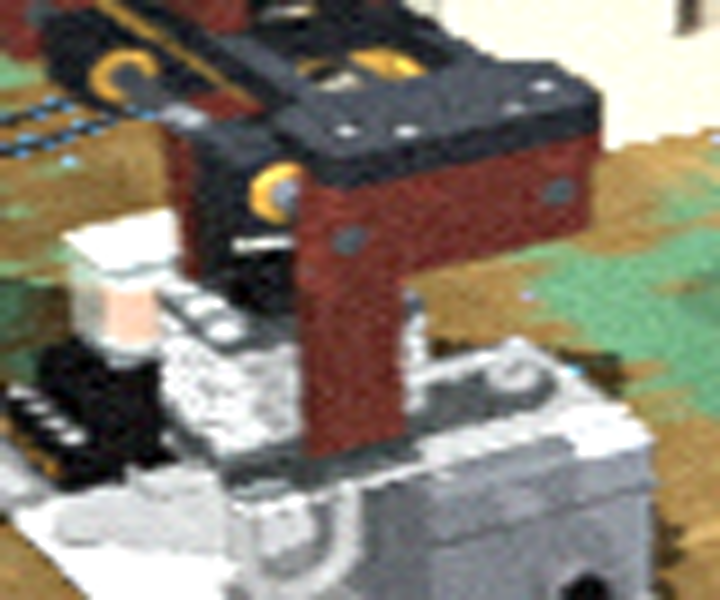

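Request:
carry_out(delta_pos=[[0, 0, -0.4], [0, 0, -0.8], [0, 0, -1.2], [0, 0, -1.6], [0, 0, -2.0], [0, 0, -2.0]], rotation=[[0, 0, 0], [0, 0, 0], [0, 0, 0], [0, 0, 0], [0, 0, 0], [0, 0, 0]])

```text
t: 23.57
ee_pos: [432.7, -144.4, 87.3]
orientation: [-1.24, 1.161, -1.159]
ft_force: [-0.9, 0.2, -4.2]
width: 50.0
```

```bash
python3 -c "
from h import *
st()"
```

```text
t 23.57 pos [ 432.7 -144.4   87.3] yaw -86.2 ydown [-0.001  0.    -1.   ] F [-0.9  0.2 -4.2] M [0.   0.19 0.01] w 50.0 q [-0.35  0.41  2.08 -0.    0.65  1.16]
```

Request:
carry_out(delta_pos=[[0, 0, -0.6], [0, 0, -1.2], [0, 0, -1.8], [0, 0, -2.4], [0, 0, -3.0], [0, 0, -3.6], [0, 0, -4.0], [0, 0, -4.0]], rotation=[[0, 0, 0], [0, 0, 0], [0, 0, 0], [0, 0, 0], [0, 0, 0], [0, 0, 0], [0, 0, 0], [0, 0, 0]])

```text
t: 24.23
ee_pos: [392.7, -147.0, 87.2]
orientation: [-1.24, 1.161, -1.159]
ft_force: [0.0, -0.1, -3.9]
width: 50.2
```

```bash
python3 -c "
from h import *
st()
im=ctrl.get_image('scene')[:,:,::-1][215:295,235:315].astype(float)
cv2.imwrite('pics/h8.png',cv2.resize(np.clip(im*1.8,0,255).astype(np.uint8),None,fx=9,fy=7.5,interpolation=cv2.INTER_CUBIC))
"
```

```text
t 24.23 pos [ 392.7 -147.    87.2] yaw -86.2 ydown [-0.001  0.    -1.   ] F [ 0.  -0.1 -3.9] M [-0.03  0.1   0.05] w 50.2 q [-0.39  0.37  2.16 -0.    0.62  1.12]
```

View pics/h8.png

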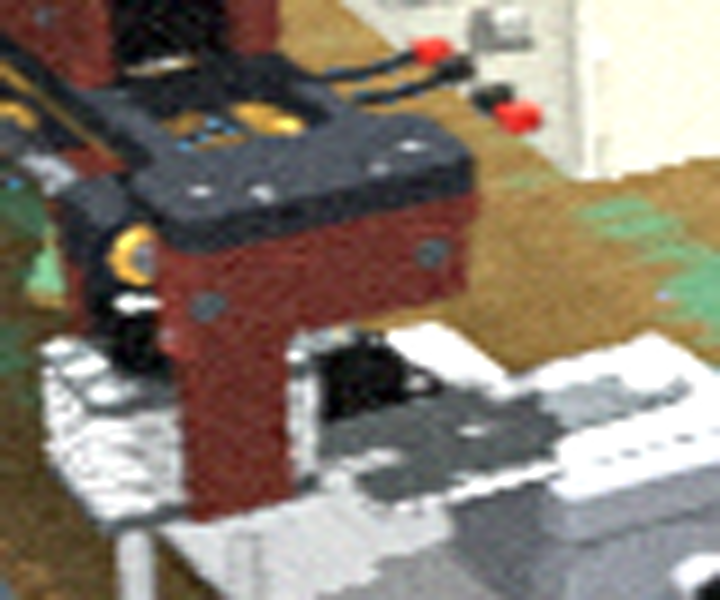

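Unhooked: the lug with its slot and hole is visible empty, and the shackle hangs in front. Now I raise it.

Request:
carry_out(delta_pos=[[0, -1, 0], [0, -3, 0], [0, -5, 0], [0, -7, 0], [0, -9, 0], [0, -11, 0], [0, -13, 0], [0, -15, 0], [0, -16, 0], [0, -16, 0], [0, -16, 0], [0, -16, 0]], rotation=[[0, 0, 0], [0, 0, 0], [0, 0, 0], [0, 0, 0], [0, 0, 0], [0, 0, 0], [0, 0, 0], [0, 0, 0], [0, 0, 0], [0, 0, 0], [0, 0, 0], [0, 0, 0]])

```text
t: 25.28
ee_pos: [393.4, -146.9, 246.4]
orientation: [-1.241, 1.161, -1.159]
ft_force: [0.3, 0.1, -4.2]
width: 50.4
```

Request:
carry_out(delta_pos=[[0, 0, 0], [0, 0, 0], [0, 0, 0], [0, 0, 0], [0, 0, 0], [0, 0, 0]], rotation=[[0, 0, 0], [0, 0, 0], [0, 0, 0], [0, 0, 0], [0, 0, 0], [0, 0, 0]])

```text
t: 25.78
ee_pos: [393.9, -147.2, 247.1]
orientation: [-1.24, 1.16, -1.16]
ft_force: [0.9, -0.3, -4.5]
width: 50.4
```

```bash
python3 -c "
from h import *
st()
i=ctrl.get_image('scene')[:,:,::-1]; cv2.imwrite('pics/k1.png',cv2.resize(i[180:300,215:355],None,fx=5,fy=5,interpolation=cv2.INTER_CUBIC))
"
```

```text
t 25.78 pos [ 393.9 -147.2  247.1] yaw -86.2 ydown [-0.  0. -1.] F [ 0.9 -0.3 -4.5] M [ 0.    0.12 -0.01] w 50.4 q [-0.39  0.08  2.03 -0.    1.03  1.12]
```

View pics/k1.png

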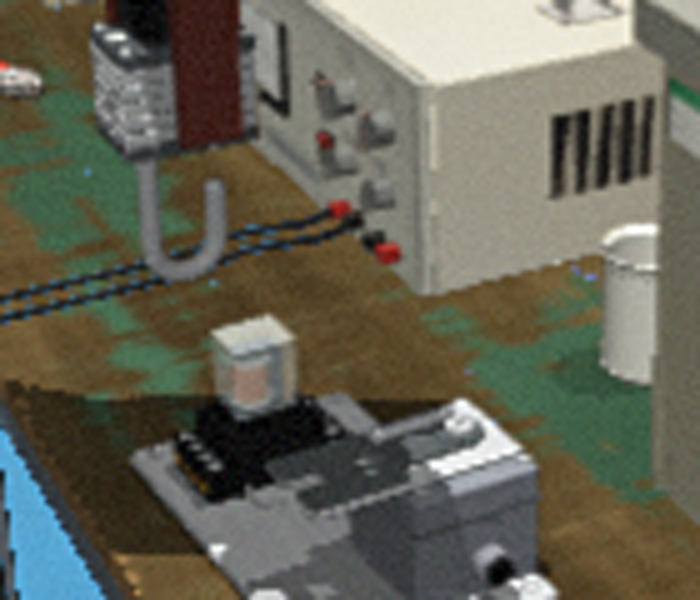

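```bash
python3 -c "
from h import *
q=lambda p:((p-[215,180]+.5)*5).round(0).tolist()
th=np.radians(3.76);X=np.array([np.cos(th),np.sin(th)]);Y=np.array([-X[1],X[0]])
C=np.array([460.6,-29.5])
print('relay top',[q(proj('scene',list(C+a*16*X+b*14*Y)+[80])) for a,b in((-1,1),(-1,-1),(1,-1),(1,1))])
L=np.array([393.9,-147.2]); zb=247.1-8.3
print('body underside front',q(proj('scene',list(L-26*X-17*Y)+[zb])),'crown',q(proj('scene',list(L)+[zb-60])),'tip',q(proj('scene',list(L+13*X)+[zb-20])))
i=ctrl.get_image('top')[:,:,::-1]; cv2.imwrite('pics/k2.png',cv2.resize(i[250:340,295:455],None,fx=5,fy=5,interpolation=cv2.INTER_CUBIC)); st()
"
```

```text
relay top [[207.0, 330.0], [232.0, 355.0], [296.0, 337.0], [270.0, 313.0]]
body underside front [129.0, 168.0] crown [188.0, 279.0] tip [212.0, 178.0]
t 25.88 pos [ 394.  -147.2  247.2] yaw -86.2 ydown [-0.  0. -1.] F [ 0.4 -0.7 -3.5] M [0.03 0.14 0.04] w 50.5 q [-0.39  0.08  2.03  0.    1.03  1.12]
```

View pics/k2.png

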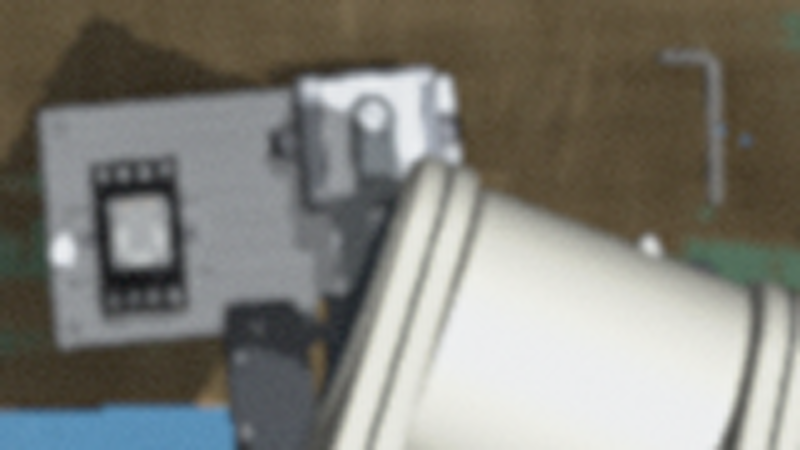

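Request:
carry_out(delta_pos=[[0, 0, 0], [0, 0, 0], [0, 0, 0], [0, 0, 0], [0, 0, 0], [0, 0, 0], [0, 0, 0], [0, 0, 0], [0, 0, 0], [0, 0, 0], [0, 0, 0], [0, 0, 0]], rotation=[[0, 0, 0], [0, 0, 0], [0, 0, 0], [0, 0, 0], [0, 0, 0], [0, 0, 0], [0, 0, 0], [0, 0, 0], [0, 0, 0], [0, 0, 0], [0, 0, 0], [0, 0, 0]], hand=255)

```text
t: 26.88
ee_pos: [393.9, -147.2, 247.3]
orientation: [-1.24, 1.16, -1.16]
ft_force: [-0.6, 1.1, -3.7]
width: 50.0
```

```bash
python3 -c "
from h import *
st()
i=ctrl.get_image('scene')[:,:,::-1]; cv2.imwrite('pics/k3.png',cv2.resize(i[160:260,215:290],None,fx=6,fy=6,interpolation=cv2.INTER_CUBIC))
"
```

```text
t 26.88 pos [ 393.9 -147.2  247.3] yaw -86.2 ydown [-0. -0. -1.] F [-0.6  1.1 -3.7] M [0.01 0.16 0.01] w 50.0 q [-0.39  0.08  2.03 -0.    1.03  1.12]
```

View pics/k3.png

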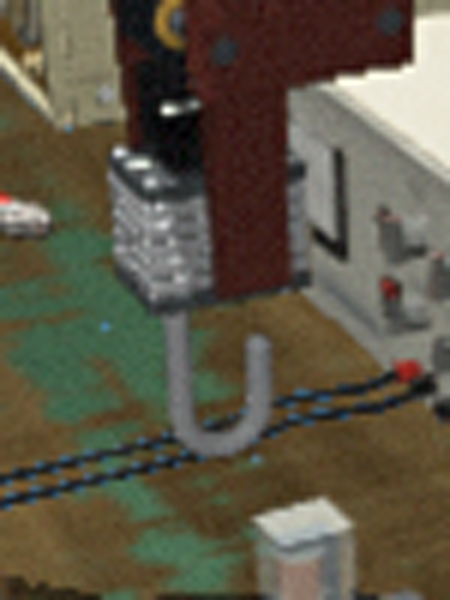

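The grip is steady, the lock is upright and open, and the relay is home. Handing in.

```bash
python3 -c "
from h import *
print(ctrl.close_job()); st()"
```

```text
the job is handed in; nothing more can be done
None
the job is handed in; nothing more can be done
```

I finished every step and handed the job in at about 27 s; no verdict is reported.

- **Relay:** I squeezed it in both directions to centre it, carried it to the socket and pressed it home. It met a hard stop at the flush height with about 29 N. In the last pictures its case corners fall within about 1 px of where they should be when home.
- **Lock:** I turned the dial 90° clockwise until the ridge pointed at the index mark. I then lifted the body until the shackle hit its end stop, at about 43 mm of lift and 13.5 N, lowered it and drew it 60 mm off the lug.
- **Final hold:** It is held upright and clear of the panel, with lock_center at about 260 mm. The held weight is steady at about 4 N. The crown and shackle tip show in the image where a fully open shackle should put them.
- **Other objects:** I never went near the screwdriver, the terminal strip, the hex key or the pink look-alike lock. Only the hex key was in view in the last picture, and I did not measure any of them again.

**One check disagreed:** while holding the lock, the finger opening read about 50 mm, although the body is 34 mm across there. The pictures fit a 34 mm grip, and the lock did not slip. The earlier readings on the relay and dial were right to within 1 mm, so I can't explain this one.

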